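# Clamp a laminated blank in the screw press

### The job

Slide the two-board oak blank along the bed of the lamination press, in between the cleats, until its end is home against the back fence, without ramming it. Then wind the press screw down by its T-handle until the caul clamps the blank firmly, without crushing it. Let go, and leave everything else on the bench where it is.

Things in the scene. Friction and masses are not known exactly. Their poses are not given: they have to be found in the camera images.
- press: Fixed wooden screw press. Origin: table level, under the screw's axis. +y along the bed towards the fence, x across. Bed 200 wide, top 24 above the table, from y = -230 to +75 mm. Two 38 x 62 posts at x = +-70 carry a 186 x 70 crosshead, top 183 above the table; flange nut of radius 34 on it, up to 201. Yaw varies.
- press_fence: Back fence, a block 66 wide and 36 high on the bed. Origin at the foot of the face the blank must meet, at y = +50 mm of the press, on its centre line.
- press_caul: Caul: flat wooden pressing board 56 x 84 x 18 under the screw's swivel pad. Origin at the centre of its underside. It does not turn; it moves straight down 10 mm per clockwise turn of the handle. Once it bears on the blank the load rises by some hundreds of N per mm; well clamped is 100 to 250 N, under 60 N is loose, over 350 N crushes the wood.
- blank: Oak blank of two boards, 60 wide (x), 220 long (y), 44 high, about 0.4 kg. Origin at the centre of its underside. It lies loose on the open end of the bed, its far (-y) end overhanging. At home its centre is 60 mm before the screw's axis (y = -60 mm of the press). Cleats 20 high guide it with 2.5 mm to spare each side from y = -36 mm, with flared mouths from -61.
- blank_center (a point): Centre of the blank, half-way up (22 mm over its underside); axes as the blank.
- press_handle: T-handle and screw, turning about the vertical axis; steel bar 10 thick, 140 long, along its x, through a hub of radius 15 (top 14 above the bar). Clockwise from above screws down. It runs free at 0.40 N m (8 N at 50 mm from the axis), stays where it is left (up to 250 N of clamping), and is right at 0.55 to 0.8 N m; 0.95 N m crushes. 1.2 to 2 half turns bring the caul to the blank.
- handle_hub (a point): Point on the screw's axis at the middle of the bar, about 240 mm above the table; sinks 10 mm per turn.
- bar_end_a (a point): One end of the bar, in the middle of its knob, 70 mm from the axis, at the bar's mid-height. A round knob 18 thick sits on it, from 63 to 77 mm off the axis.
- bar_end_b (a point): The other end of the bar, 70 mm from the axis, with the same knob.
- glue: White glue bottle, 60 across, 150 high; origin under its centre. Leave alone.
- driver: Screwdriver lying on the bench. Leave alone.
- hammer: Hammer lying on the bench. Leave alone.
- pencil: Flat carpenter's pencil, 150 x 13 x 8, lying on the press's bed along its edge. Leave alone.
- offcut: Wood offcut 120 x 55 x 22 lying on the bench. Leave alone.
- tape: Tape measure, 68 x 34 x 64 high. Leave alone.
- square: Try square lying flat, blade 190 long. Leave alone.
- jar: Glass jar with a steel lid, 68 across, 90 high. Leave alone.
Things that resemble listed ones, but are neither listed nor needed, are in the scene too. Leave any blue or red look-alike of the blank alone.

How it is judged:
On the way, in this order (a step that is already met when the one before it is completed fails the run):
1. the blank is home against the back fence (within 3 mm), between the cleats (y of blank_center in the frame of press above -0.063 m and x of blank_center in the frame of press between -0.006 and 0.006 m and angle between the y axis of blank and the y axis of press, either way round below 0.05 rad), for 0.2 s.
2. the caul clamps the blank with over 60 N (contact force between press_caul and blank above 60 N), for 0.2 s.
At the end, for the whole second after the job is handed in: The blank lies still, home against the back fence (within 3 mm), between the cleats (within 6 mm of the middle, square within 0.05 rad), and the caul still clamps it with over 60 N (all of step 1 and contact force between press_caul and blank above 60 N and linear speed of blank below 0.01 m/s); the robot touches nothing.
It fails at once if the blank is crushed: the caul presses on it with over 350 N (contact force between press_caul and blank above 350 N).
It fails at once if the blank is rammed into the fence with over 45 N (contact force between blank and press_fence above 45 N).
It fails at once if a bystander is shifted by over 30 mm (distance of any of glue, driver, hammer, pencil, offcut, tape, square, jar from where it was at the start of the episode above 0.03 m).
It also fails if it takes over 72 s, if anything falls off the work surface, if the arm or the gripper's body presses on something with over 40 N, if the wrist force passes 120 N, or if a joint passes its speed limit or range.

### The arm

A 7-joint arm with a two-finger parallel gripper is mounted at the origin on the work surface. World frame = base frame: x ahead of the robot, y to its left, z up, the work surface at z = 0. Lengths are in m, angles in rad, forces in N, time in s.
With the tool pointing down it reaches from about 0.35 to 0.775 m from the base axis. Payload 3.1 kg.
Tool frame: the origin (TCP) lies at the very end of the fingers, on their centre line; the grasp point (between the pads) lies 19 mm behind it; z points along the fingers, x is the direction in which the jaws open and shut, and the axes are right-handed (so a half turn about z gives the same grasp; the last joint's range is limited). The gripper opens to 85 mm and grips with 20 to 120 N. Pads are 22 mm wide; open, the fingers measure 114 mm over their backs; the gripper's body (76 mm by 85 mm) begins 54 mm behind the grasp point. The pads swing forward as they close: fully open they stand 13 mm farther back than shut.
Start: joints at [-1.229, 0.311, 0.014, 1.512, -0.004, 1.319, -0.027], TCP at [0.206, 0.51, 0.231] pointing down, gripper open.
Joint ranges: [-2.7, 2.7], [-0.3, 1.91], [-1.27, 1.3], [0.12, 2.57], [-1.44, 4.58], [0.2, 2.03], [-3.05, 3.05]. Speed limits (rad/s): [2.79, 2.79, 3.14, 3.14, 3.14, 3.14, 3.14].

### API

Orientations are given as a 3x3 rotation matrix whose columns are the frame's x, y, z axes.
In Python, from cell import robot gives the robot as it stands.
- The arm moves only by the tool step_arm, never from a script. Its argument "motion" is a list that holds one entry, the list of rows, each a list of 4 numbers: the shift along the tool's x, y, z in cm, then the turn about the tool's z in rad. In form: [[[dx, dy, dz, yaw], ...]]. A call has 1 to 20 rows; each row shifts and turns the commanded pose from where the row before left it, along the tool's axes as they then stand; what a row does not reach is not made up. A row lasts 1/12 s, in which the tool goes at most 41.7 mm and 7.16 degrees, less where a joint would pass 70% of its speed; a pose out of reach is approached as far as the arm can. A call with a gripper value outside its range is refused whole. "claw" is the gripper command: -1 is fully open, 1 is shut, values between are in proportion, set as the call begins (left out, the last holds). The fingers move at their own pace and stop on an object; the grip force is fixed at half the most. Time passes only in rows, so rows that do not move let the fingers close. It gives the time, the measured TCP pose, the force and the opening at its end, in the units of the state.
- robot.state(): the state, without advancing time (a new reading comes with each control period).
- robot.grab_frame(name): name is "scene" or "top" or "wrist"; returns the picture (400x640x3 uint8, red, green, blue); there is no depth.
- robot.camera_params(name): a dict with "fx", "fy", "cx", "cy" (pixels), "position" and "rotation" of the camera in the world; the wrist camera has in their place "mount" (4x4, takes a point from camera to tool coordinates, whose origin is the TCP and whose axes are the tool frame's). Camera axes: x right, y down, z forward; pixel columns grow to the right and rows downward; lengths in m; the calibration is good to about 2 mm. The wrist camera is an equidistant fisheye: a pixel r from the principal point sees the ray r / f radians off the axis. A picture is of the moment at which its call begins: read the wrist's pose just before it. camera_params takes no time and is no camera call.
- robot.close_job(): hands the job in, once; it reports no verdict.
Trained networks look in the newest picture that a camera, given by its name, has taken for a name from the list of things; names that differ only in an ending like _2 or _b are one class to them, and where a whole thing is asked for, a point or a joint stands for the part that bears it (a point fixed in the world has none). Each returns a list of dicts, best first, with "p" (0 to 1); they miss things now and then, are a little off and sometimes report something else, mostly with a low value. They report only what shows in the picture. A call takes as long as a camera call. They do not tell look-alikes from the thing itself.
- robot.masks_of(camera, query): "region" (400x640 bool, what is visible of it) and "centre" ([column, row] in pixels, amid what is visible of it).
The state is a dict: "time": time; "q": joint angles; "joint_velocities": joint speeds; "tau": joint torques, N m; "ee_pos": TCP position; "ee_rot": TCP orientation; "contact_force": force on the tool from outside, world axes, zero at the start; "wrist_torque": the same for the moment, N m; "gripper_width": opening from 0.0 (shut) to 1.0 (fully open).
Only numpy, scipy, OpenCV 4.12 (cv2) and the standard library are available. Lean on these libraries where they do the work, as an engineer would, in place of code of your own. Each camera call takes 0.05 s, during which the arm holds its last target.

## Working session

There is one attempt and no reset: what is moved stays moved. The work goes in short steps, Python scripts to look and compute and a tool call to move; the robot and the scene stay as the last step left them, time stands still between calls to the robot, and variables do not carry over. Pictures are saved under pics/ and viewed, and the job is handed in when it is done.

Besides the shell and the picture viewer there is one more tool, called after "Call:" by a JSON object that holds its "name" and its "arguments". step_arm: Moves the arm, as the interface text tells. Its arguments: {"type":"object","properties":{"motion":{"type":"array"},"claw":{"type":"number"}},"required":["motion"]}

```bash
mkdir -p pics; ls; python3 - <<'E'
from cell import robot
import cv2
s=robot.state(); print({k:(v.tolist() if hasattr(v,'tolist') else v) for k,v in s.items()})
for c in ["scene","top","wrist"]:
    im=robot.grab_frame(c); cv2.imwrite(f"pics/a_{c}.png",im[:,:,::-1]); p=robot.camera_params(c); print(c,p)
E
```

```text
pics
{'time': 0.0, 'q': [-1.2286743471172956, 0.31174100018191664, 0.014022613408372948, 1.5130746704656843, -0.004420866933128908, 1.3191598710569705, -0.027219153060173834], 'joint_velocities': [0.00039089004275834295, -0.0006440506513554228, 1.5632094281021536e-05, -0.001262854790589607, 0.0009665707516067733, -0.0004328556930089985, 0.0009477908514641352], 'tau': [6.426252639357699e-05, -37.99094796180725, 0.14597630593925714, -23.059301376342773, 0.012210335698910058, 0.013664519065059721, 3.851496188644887e-06], 'ee_pos': [0.2056830051299605, 0.5093121261295889, 0.2302055884816783], 'ee_rot': [[0.3744446549651011, 0.9272489199502278, -0.0008005118379250254], [0.9272462867915703, -0.37444550082767536, -0.0022114567951135823], [-0.002350318980855994, 8.579654736782253e-05, -0.9999972343159957]], 'contact_force': [0.2510647759965538, 0.6401474763042164, 0.5301392359969987], 'wrist_torque': [0.003949407329369915, -0.024732008616541217, 0.011574525688856032], 'gripper_width': 1.0016080243980066}
scene {'fx': 517.0457152888829, 'fy': 517.0457152888829, 'cx': 321.28155110881056, 'cy':
[... 321 characters left out ...]
': 199.4872635428094, 'position': array([ 0.20054236, -0.02960582,  1.97487986]), 'rotation': array([[-0.01686927, -0.98950708,  0.14349622],
       [-0.99983463,  0.01571931, -0.0091439 ],
       [ 0.00679229, -0.14362674, -0.98960862]])}
wrist {'fx': 309.70691628693146, 'fy': 309.70691628693146, 'cx': 323.7331144939243, 'cy': 198.50357274674025, 'mount': array([[ 9.99999850e-01, -4.06100032e-04,  3.68167857e-04,
        -3.37600299e-04],
       [ 2.64622236e-04,  9.45864342e-01,  3.24562131e-01,
        -8.32938008e-02],
       [-4.80041539e-04, -3.24561985e-01,  9.45864307e-01,
        -1.43712332e-01],
       [ 0.00000000e+00,  0.00000000e+00,  0.00000000e+00,
         1.00000000e+00]])}
```

View pics/a_scene.png

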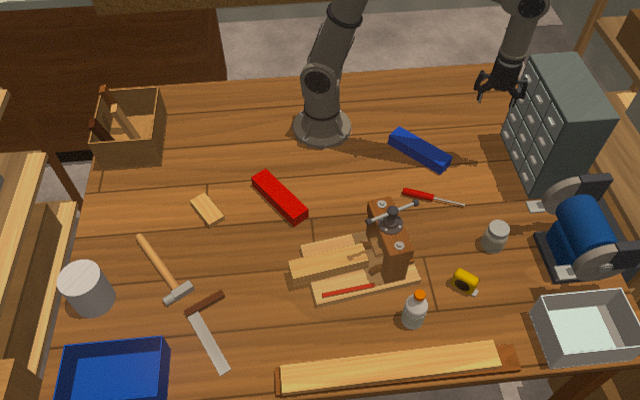

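View pics/a_top.png

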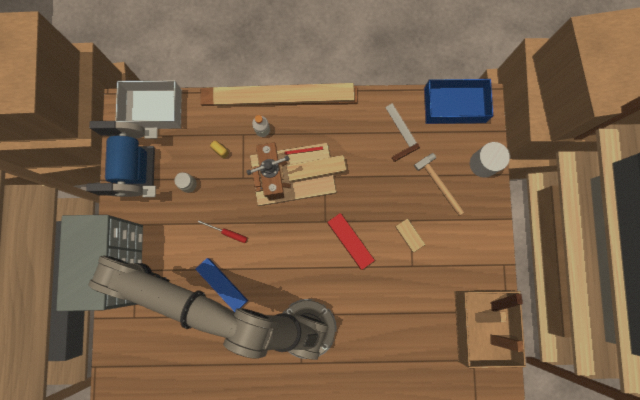

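View pics/a_wrist.png

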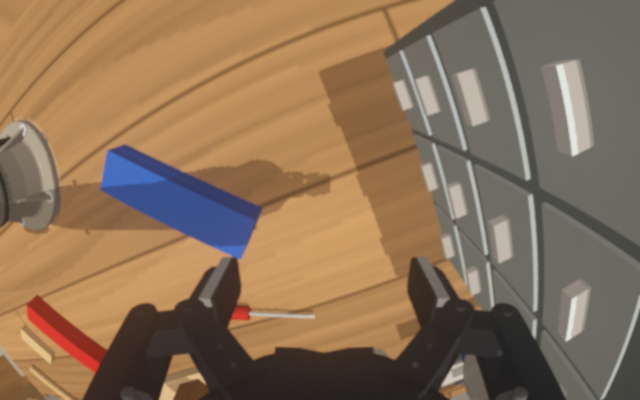

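```bash
cat > h.py <<'E'
from cell import robot
import numpy as np, cv2
def cam(c,s=None):
    p=robot.camera_params(c)
    if c=='wrist':
        T=np.eye(4);T[:3,:3]=np.array(s['ee_rot']);T[:3,3]=s['ee_pos'];M=T@p['mount'];return p,M[:3,:3],M[:3,3]
    return p,np.array(p['rotation']),np.array(p['position'])
def ray(C,uv,c):
    p,R,t=C; uv=np.atleast_2d(uv).astype(float)
    a=(uv-[p['cx'],p['cy']])/[p['fx'],p['fy']]
    if c=='wrist':
        r=np.linalg.norm(a,axis=1)[:,None]; d=np.hstack([a/np.maximum(r,1e-9)*np.sin(r),np.cos(r)])
    else: d=np.hstack([a,np.ones((len(a),1))])
    return d@R.T
def back(C,uv,z,c):
    d=ray(C,uv,c);t=C[2]; k=(z-t[2])/d[:,2]; return t+d*k[:,None]
def proj(C,X,c):
    p,R,t=C; x=(np.atleast_2d(X)-t)@R
    if c=='wrist':
        th=np.arctan2(np.hypot(x[:,0],x[:,1]),x[:,2]); n=np.hypot(x[:,0],x[:,1]); a=x[:,:2]/np.maximum(n,1e-9)[:,None]*th[:,None]
    else: a=x[:,:2]/x[:,2:]
    return a*[p['fx'],p['fy']]+[p['cx'],p['cy']]
def crop(im,x0,y0,x1,y1,k,fn):
    cv2.imwrite(fn,cv2.resize(im[y0:y1,x0:x1,::-1],None,fx=k,fy=k,interpolation=cv2.INTER_CUBIC))
E
python3 - <<'E'
from h import *
for c,b in [("top",(230,110,370,215)),("scene",(270,170,440,320))]:
    im=robot.grab_frame(c); k=5 if c=="top" else 4
    crop(im,*b,k,f"pics/b_{c}.png")
    C=cam(c)
    for q,z in [("press",.1),("press_fence",.06),("press_caul",.1),("blank",.068),("press_handle",.24),("handle_hub",.24),("bar_end_a",.24),("pencil",.03),("glue",.1)]:
        for r in robot.masks_of(c,q)[:3]:
            ys,xs=np.where(r['region']); print(c,q,round(r['p'],2),np.round(r['centre'],1),len(xs),xs.min(),xs.max(),ys.min(),ys.max(),np.round(back(C,r['centre'],z,c)[0],3))
print(robot.state()['time'])
E
```

```text
top press 0.67 [282.6 174.3] 3434 248 335 142 205 [0.569 0.082 0.1  ]
top press_fence 0.58 [256.3 176.3] 73 253 259 171 184 [0.571 0.183 0.06 ]
top press_caul 0.59 [267.4 165.8] 130 247 287 157 178 [0.602 0.138 0.1  ]
top blank 0.89 [222.5 282.3] 1095 196 246 257 309 [0.177 0.306 0.068]
top blank 0.76 [316.8 170.1] 944 287 344 157 181 [ 0.589 -0.046  0.068]
top blank 0.75 [349.2 240.6] 933 328 372 214 268 [ 0.321 -0.161  0.068]
top press_handle 0.77 [267.3 166.9] 207 246 288 156 174 [0.568 0.126 0.24 ]
top handle_hub 0.57 [269.3 164.8] 107 249 287 157 172 [0.575 0.119 0.24 ]
top bar_end_a 0.75 [264.7 165. ] 139 247 288 157 174 [0.575 0.135 0.24 ]
top bar_end_a 0.3 [236. 234.] 185 220 246 228 242 [0.339 0.232 0.24 ]
top pencil 0.47 [306.2 150.2] 113 286 320 147 153 [ 0.676 -0.006  0.03 ]
top glue 0.75 [261.3 126.8] 272 252 268 116 136 [0.752 0.16  0.1  ]
scene press 0.93 [374.9 256.1] 5870 301 419 197 307 [0.619 0.082 0.1  ]
scene press_fence 0.32 [167.7 278.4] 1016 136 194 234 306 [ 0.607 -0.489  0.06 ]
scene press_caul 0.88 [386.5 214.4] 496 367 418 200 256 [0.483 0.139 0.1  ]
scene
[... 262 characters left out ...]
1 127 174 [0.209 0.304 0.068]
scene press_handle 0.61 [391.4 211.6] 431 365 419 200 225 [0.576 0.121 0.24 ]
scene handle_hub 0.94 [391.6 214.4] 305 366 418 200 224 [0.584 0.12  0.24 ]
scene handle_hub 0.67 [413.9 311. ] 762 401 427 290 329 [0.856 0.12  0.24 ]
scene bar_end_a 0.79 [393.8 211.7] 297 366 418 201 224 [0.576 0.127 0.24 ]
scene pencil 0.79 [351.5 290.4] 263 322 379 283 297 [0.68  0.012 0.03 ]
scene pencil 0.3 [206.1 208.5] 618 190 223 194 227 [ 0.352 -0.398  0.03 ]
scene pencil 0.29 [207.1 328.3] 1288 184 230 290 375 [ 0.751 -0.382  0.03 ]
scene glue 0.72 [417.1 308.4] 759 402 427 290 329 [0.785 0.163 0.1  ]
scene glue 0.2 [382.2 216. ] 572 365 419 200 257 [0.487 0.125 0.1  ]
1.15
```

View pics/b_top.png

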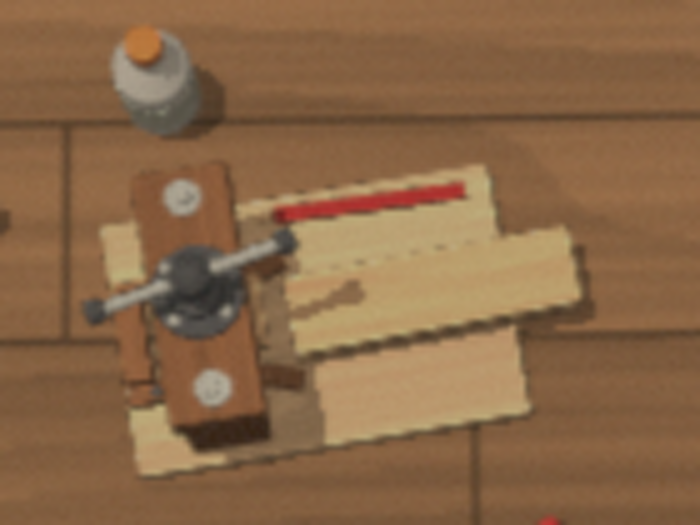

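View pics/b_scene.png

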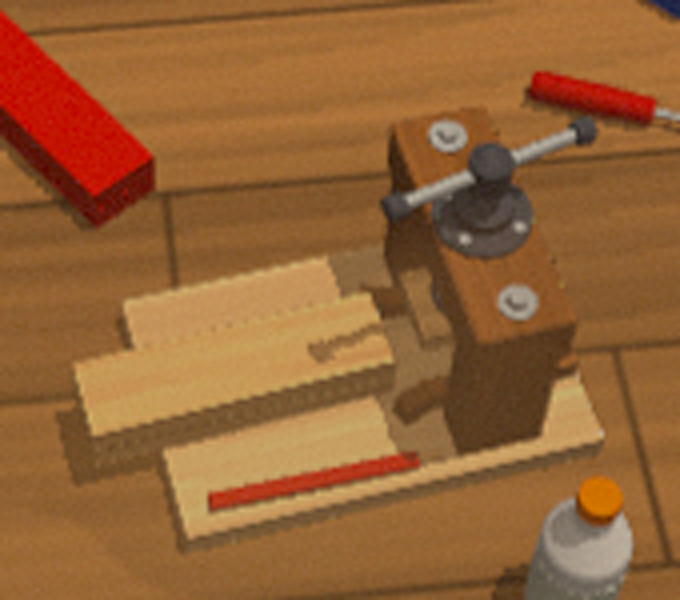

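```bash
cat > fit.py <<'E'
from h import *
from scipy.optimize import least_squares
def px(u,x0,y0,k): return (np.array(u,float)+.5)/k-.5+[x0,y0]
T=lambda u:px(u,230,110,5); S=lambda u:px(u,270,170,4)
CT,CS=cam("top"),cam("scene")
bed=[(.1,.075),(-.1,.075),(.1,-.23),(-.1,-.23)]
def pose(p,L):
    c,s=np.cos(p[2]),np.sin(p[2]); L=np.array(L); return np.c_[p[0]+c*L[:,0]-s*L[:,1],p[1]+s*L[:,0]+c*L[:,1],L[:,2]]
def fit(L,obsT,obsS,p0):
    f=lambda p: np.concatenate([(proj(CT,pose(p,[l]),"top")-T(u))[0] for l,u in zip(L,obsT) if u]+[(proj(CS,pose(p,[l]),"scene")-S(u))[0] for l,u in zip(L,obsS) if u])
    r=least_squares(f,p0,loss='soft_l1'); print(np.round(r.x,4),np.round(np.degrees(r.x[2]),1),np.round(r.fun,1)); return r.x
P=fit([(x,y,.024) for x,y in bed]+[(.093,.035,.183),(-.093,-.035,.183),(.093,-.035,.183),(-.093,.035,.183)],
 [(100,226),(140,475),(487,163),(530,413),(133,175),(268,412),(228,163),(180,428)],[(603,435),None,(183,535),(123,302),(575,325),None,(472,345),(485,108)],(.58,.12,0.1))
B=fit([(x,y,.068) for x in(.03,-.03) for y in(-.11,.11)],[(568,227),(287,280),(583,303),(308,355)],[(93,435),(393,362),(75,370),(367,293)],(.6,-.05,.1))
H=fit([(.07,0,.24),(-.07,0,.24)],[(95,312),(287,240)],[(585,131),(397,206)],(.58,.12,1.9))
c,s=np.cos(P[2]),np.sin(P[2]); d=B[:2]-P[:2]; print("blank in press",c*d[0]+s*d[1],-s*d[0]+c*d[1],B[2]-P[2])
d=H[:2]-P[:2]; print("hub in press",c*d[0]+s*d[1],-s*d[0]+c*d[1],H[2]-P[2])
E
python3 fit.py
```

```text
[0.5755 0.1222 0.1458] 8.4 [ 0.6 -0.2  0.1  0.4  0.8  0.1  0.7  0.2 -0.1 -0.1  0.2  0.1  0.3 -0.8
 -1.8  0.1  0.3  1.3  0.2  0.7 -1.  -0.8  0.9 -0.7  0.8  0.1 -0.1 -1.3]
[ 0.5995 -0.0453  0.177 ] 10.1 [ 0.3 -0.6 -0.4 -0.3  0.5 -0.6 -1.7  0.  -0.6  0.5  0.7 -0.5 -1.4 -1.4
  0.3 -0.5]
[0.5757 0.1241 1.9167] 109.8 [-0.  -0.2 -0.2  0.1 -0.1 -0.2 -0.1  0.1]
blank in press -0.0006122387121615981 -0.16927338768363243 0.031221434732907838
hub in press 0.000520669235917866 0.001815371162903123 1.7708339409802234
```

Call:
{"name": "step_arm", "arguments": {"motion": [[[0,0,-1.35,0.114],[0,0,-1.35,0.114],[0,0,-1.35,0.114],[0,0,-1.35,0.114],[0,0,-1.35,0.114],[0,0,-1.35,0.114],[0,0,-1.35,0.114],[0,0,-1.35,0.114],[0,0,-1.35,0.114],[1.16,2.7,0,0],[1.16,2.7,0,0],[1.16,2.7,0,0],[1.16,2.7,0,0],[1.16,2.7,0,0],[1.16,2.7,0,0],[1.16,2.7,0,0],[1.16,2.7,0,0],[1.16,2.7,0,0],[1.16,2.7,0,0],[1.16,2.7,0,0]]]}}

```text
time: 2.82
ee_pos: [0.38, 0.236, 0.353]
ee_rot: [[0.987, 0.161, 0.0], [0.161, -0.987, 0.001], [0.0, -0.001, -1.0]]
contact_force: [0.4, 1.1, 0.3]
gripper_width: 0.999
```

Call:
{"name": "step_arm", "arguments": {"motion": [[[1.16,2.7,0,0],[1.16,2.7,0,0],[1.16,2.7,0,0],[1.16,2.7,0,0],[1.16,2.7,0,0],[1.16,2.7,0,0],[1.16,2.7,0,0],[1.16,2.7,0,0],[1.16,2.7,0,0],[1.16,2.7,0,0],[1.16,2.7,0,0],[1.16,2.7,0,0],[1.16,2.7,0,0],[1.16,2.7,0,0],[1.16,2.7,0,0],[0,0,0,0],[0,0,0,0]]]}}

```text
time: 4.23
ee_pos: [0.6161, -0.1368, 0.3516]
ee_rot: [[0.988, 0.157, -0.002], [0.157, -0.988, -0.001], [-0.002, 0.001, -1.0]]
contact_force: [-0.0, 0.2, 0.4]
gripper_width: 1.001
```

```bash
python3 - <<'E'
from h import *
s=robot.state(); im=robot.grab_frame("wrist"); cv2.imwrite("pics/c_w.png",im[:,:,::-1])
print(s['time'],np.round(s['ee_pos'],4),np.round(s['ee_rot'],4).tolist(),np.round(s['q'],3),np.round(s['contact_force'],2),np.round(s['wrist_torque'],3))
C=cam("wrist",s)
P=(.5755,.1228,.146);B=(.5995,-.0453,.177)
import cv2
def pose(p,L):
    c,s=np.cos(p[2]),np.sin(p[2]); L=np.array(L); return np.c_[p[0]+c*L[:,0]-s*L[:,1],p[1]+s*L[:,0]+c*L[:,1],L[:,2]]
im2=im[:,:,::-1].copy()
for p,L in [(P,[(x,y,.024) for x in(-.1,.1) for y in (-.23,.075)]),(B,[(x,y,.068) for x in(-.03,.03) for y in (-.11,.11)]),(P,[(x,y,.183) for x in(-.093,.093) for y in (-.035,.035)])]:
    for u in proj(C,pose(p,L),"wrist"): cv2.circle(im2,tuple(int(round(v)) for v in u),3,(255,0,255),1); print(np.round(u,1))
cv2.imwrite("pics/c_w2.png",im2)
E
```

```text
4.2333 [ 0.6161 -0.1368  0.3516] [[0.9877, 0.1566, -0.0021], [0.1566, -0.9877, -0.0011], [-0.0022, 0.0008, -1.0]] [-0.175  0.525  0.692  1.007 -0.327  1.709  0.558] [-0.02  0.24  0.42] [0.02  0.025 0.004]
[257.8 129.5]
[260.7 -54.7]
[387.6 130.8]
[389.  -53.4]
[302.9 167.9]
[298.6  12.3]
[345.2 167.1]
[343.   11.3]
[233.9 -33. ]
[238.4 -84.7]
[414.2 -31.3]
[411.1 -83.2]
```

View pics/c_w2.png

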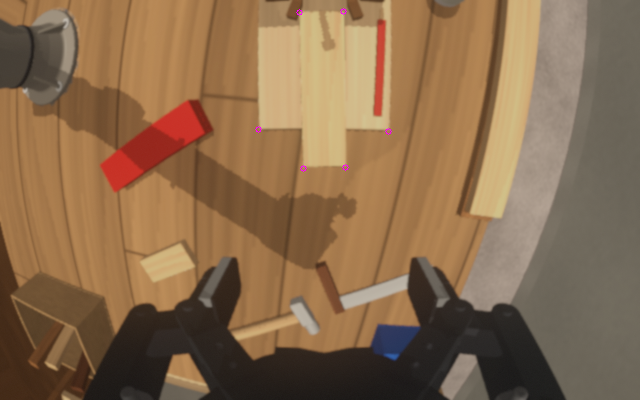

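Call:
{"name": "step_arm", "arguments": {"motion": [[[0,0.1,2.3,0],[0,0,2.3,0],[0,0,2.3,0],[0,0,2.3,0],[0,0,2.3,0],[0,0,2.3,0],[0,0,2.3,0],[0,0,2.3,0],[0,0,2.3,0],[0,0,2.3,0],[0,0,2.3,0],[0,0,2.3,0],[0,0,2.3,0],[0,0,0.9,0],[0,0,0.9,0],[0,0,0,0],[0,0,0,0]]]}}

```text
time: 5.7
ee_pos: [0.617, -0.135, 0.0367]
ee_rot: [[0.987, 0.161, 0.001], [0.161, -0.987, 0.0], [0.001, 0.0, -1.0]]
contact_force: [0.2, 0.6, 0.1]
gripper_width: 1.002
```

```bash
cat > look.py <<'E'
import sys
from h import *
s=robot.state(); im=robot.grab_frame("wrist"); cv2.imwrite("pics/%s.png"%sys.argv[1],im[:,:,::-1])
print(s['time'],np.round(s['ee_pos'],4),np.round(s['ee_rot'],4).tolist(),np.round(s['q'],3),np.round(s['contact_force'],2),np.round(s['wrist_torque'],3))
E
python3 look.py d_w
```

```text
5.7 [ 0.617  -0.135   0.0367] [[0.9869, 0.1613, 0.0014], [0.1613, -0.9869, 0.0], [0.0014, 0.0002, -1.0]] [-0.196  0.701  0.599  1.532 -0.436  1.043  0.677] [0.19 0.6  0.08] [-0.041 -0.026  0.035]
```

View pics/d_w.png

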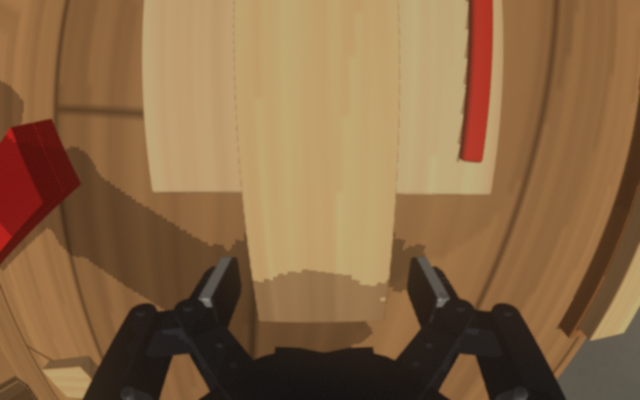

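Call:
{"name": "step_arm", "arguments": {"motion": [[[0,0,0,0.015],[0,0,0,0],[0,0,0,0],[0,0,0,0],[0,0,0,0],[0,0,0,0],[0,0,0,0],[0,0,0,0],[0,0,0,0]]], "claw": 1}}

```text
time: 6.5
ee_pos: [0.6173, -0.1361, 0.0376]
ee_rot: [[0.989, 0.145, 0.002], [0.145, -0.989, -0.0], [0.002, 0.001, -1.0]]
contact_force: [-1.5, 0.7, 5.1]
gripper_width: 0.691
```

```bash
python3 look.py e_w; python3 - <<'E'
from h import *
im=robot.grab_frame("top"); crop(im,230,110,370,215,5,"pics/e_top.png")
E
```

```text
6.5 [ 0.6173 -0.1361  0.0376] [[0.9894, 0.1455, 0.0024], [0.1455, -0.9894, -0.0005], [0.0023, 0.0008, -1.0]] [-0.197  0.702  0.604  1.531 -0.438  1.044  0.664] [-1.54  0.69  5.15] [0.039 0.336 0.02 ]
```

View pics/e_w.png

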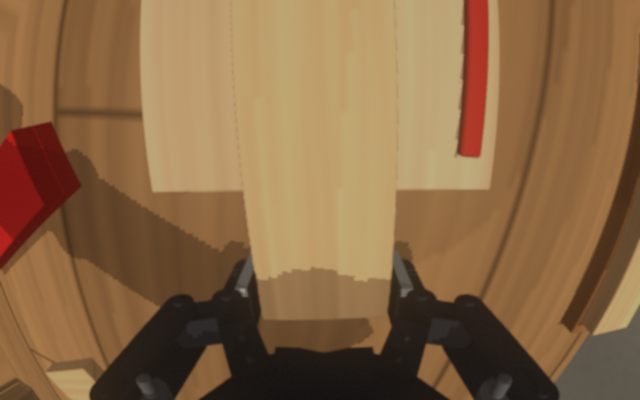

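View pics/e_top.png

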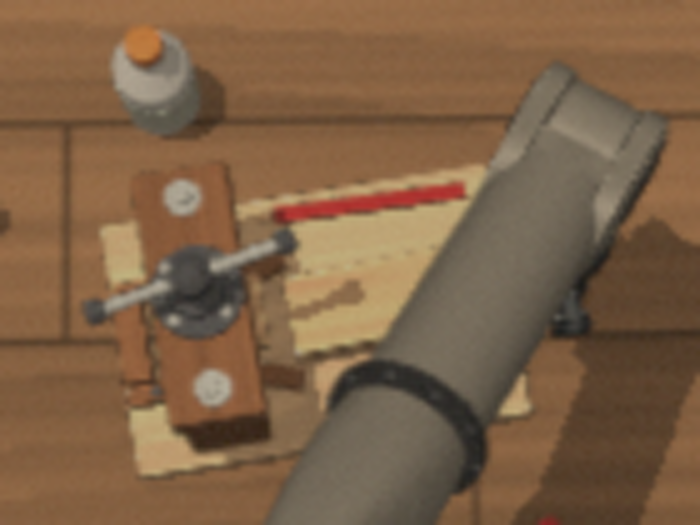

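Call:
{"name": "step_arm", "arguments": {"motion": [[[-0.05,-0.3,0,0.008],[-0.05,-0.4,0,0.008],[0,-0.5,0,0],[0,-0.5,0,0],[0,-0.5,0,0],[0,-0.5,0,0],[0,-0.5,0,0],[0,-0.5,0,0],[0,-0.3,0,0],[0,0,0,0]]]}}

```text
time: 7.43
ee_pos: [0.6114, -0.0987, 0.0377]
ee_rot: [[0.992, 0.129, 0.004], [0.129, -0.992, -0.004], [0.003, 0.005, -1.0]]
contact_force: [0.6, -3.2, 5.4]
gripper_width: 0.694
```

```bash
python3 look.py f_w; python3 - <<'E'
from h import *
im=robot.grab_frame("scene"); crop(im,270,170,440,320,4,"pics/f_s.png")
E
```

```text
7.4333 [ 0.6114 -0.0987  0.0377] [[0.9917, 0.1287, 0.0037], [0.1288, -0.9917, -0.0043], [0.0031, 0.0047, -1.0]] [-0.271  0.679  0.613  1.574 -0.433  1.023  0.593] [ 0.59 -3.19  5.4 ] [-0.659  0.253  0.17 ]
```

View pics/f_w.png

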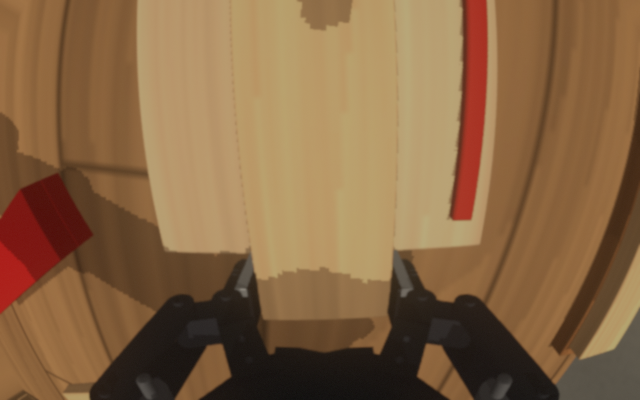

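View pics/f_s.png

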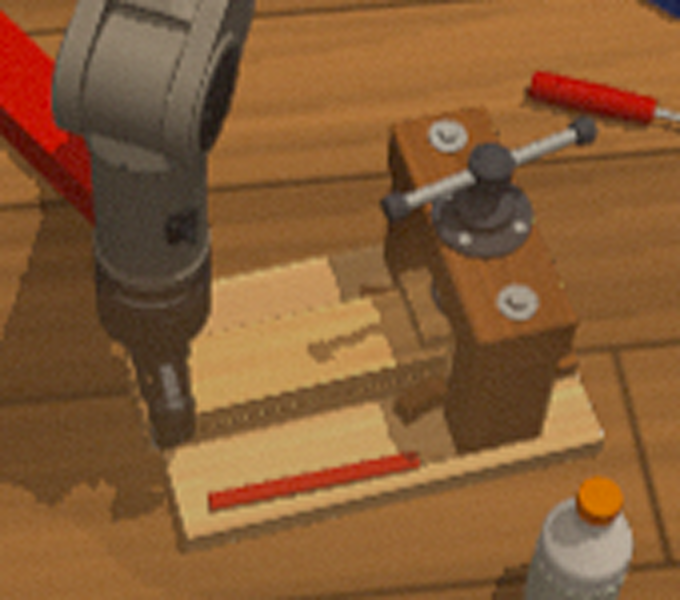

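Call:
{"name": "step_arm", "arguments": {"motion": [[[-0.01,-0.4,0,0],[-0.01,-0.5,0,0],[-0.01,-0.5,0,0],[-0.01,-0.5,0,0],[-0.01,-0.5,0,0],[-0.01,-0.5,0,0],[-0.01,-0.5,0,0],[-0.01,-0.5,0,0],[0,-0.5,0,0],[0,-0.5,0,0],[0,-0.4,0,0],[0,0,0,0]]]}}

```text
time: 8.53
ee_pos: [0.6038, -0.0461, 0.0377]
ee_rot: [[0.992, 0.129, 0.004], [0.129, -0.992, -0.004], [0.003, 0.004, -1.0]]
contact_force: [0.7, -3.5, 6.9]
gripper_width: 0.693
```

```bash
python3 look.py g_w; python3 - <<'E'
from h import *
im=robot.grab_frame("scene"); crop(im,270,170,440,320,4,"pics/g_s.png")
im=robot.grab_frame("top"); crop(im,230,110,370,215,5,"pics/g_t.png")
E
```

```text
8.5333 [ 0.6038 -0.0461  0.0377] [[0.9917, 0.1287, 0.0037], [0.1287, -0.9917, -0.004], [0.0032, 0.0044, -1.0]] [-0.366  0.656  0.615  1.616 -0.426  1.004  0.511] [ 0.71 -3.47  6.88] [-0.753  0.235  0.11 ]
```

View pics/g_w.png

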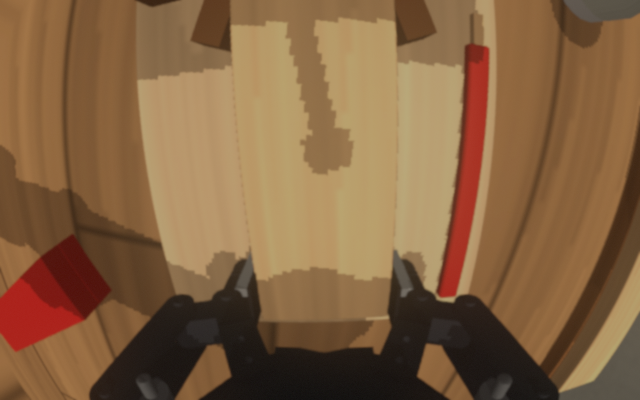

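View pics/g_s.png

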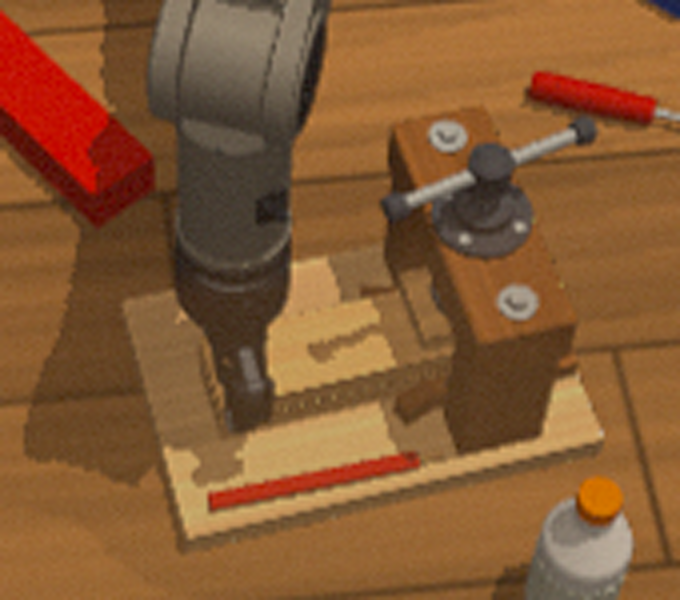

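View pics/g_t.png

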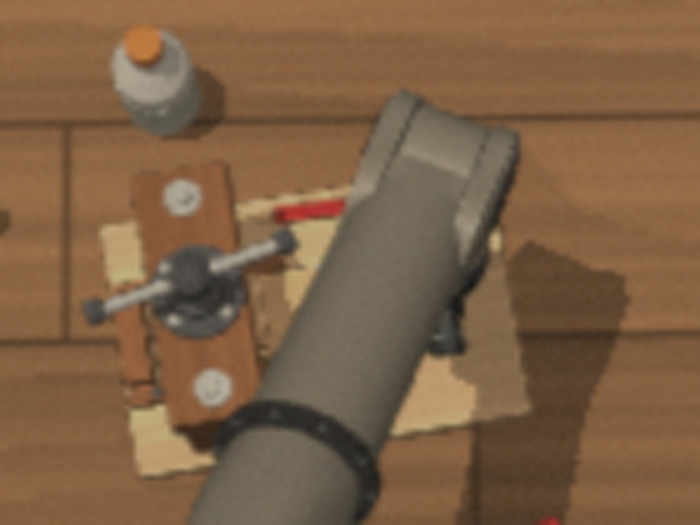

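Call:
{"name": "step_arm", "arguments": {"motion": [[[0,-0.3,0,0],[-0.01,-0.3,0,0],[0,-0.3,0,0],[-0.01,-0.2,0,0],[0,-0.1,0,0],[0,0,0,0]]]}}

```text
time: 9.18
ee_pos: [0.6022, -0.0353, 0.0377]
ee_rot: [[0.992, 0.128, 0.004], [0.128, -0.992, -0.005], [0.003, 0.005, -1.0]]
contact_force: [-0.1, -5.3, 5.2]
gripper_width: 0.69
```

Call:
{"name": "step_arm", "arguments": {"motion": [[[0,-0.1,0,0],[0,-0.1,0,0],[0,0,0,0]]]}}

```text
time: 9.43
ee_pos: [0.6019, -0.0336, 0.0377]
ee_rot: [[0.992, 0.127, 0.004], [0.127, -0.992, -0.005], [0.003, 0.006, -1.0]]
contact_force: [1.4, -6.3, 7.3]
gripper_width: 0.69
```

Call:
{"name": "step_arm", "arguments": {"motion": [[[0,-0.1,0,0],[0,0,0,0]]]}}

```text
time: 9.6
ee_pos: [0.6018, -0.0327, 0.0377]
ee_rot: [[0.992, 0.127, 0.004], [0.127, -0.992, -0.005], [0.003, 0.006, -1.0]]
contact_force: [0.1, -5.2, 5.4]
gripper_width: 0.696
```

Call:
{"name": "step_arm", "arguments": {"motion": [[[0,-0.1,0,0],[0,0,0,0]]]}}

```text
time: 9.77
ee_pos: [0.6016, -0.0318, 0.0377]
ee_rot: [[0.992, 0.127, 0.004], [0.127, -0.992, -0.005], [0.003, 0.006, -1.0]]
contact_force: [1.0, -5.8, 7.0]
gripper_width: 0.692
```

Call:
{"name": "step_arm", "arguments": {"motion": [[[0,-0.1,0,0],[0,0,0,0]]]}}

```text
time: 9.93
ee_pos: [0.6015, -0.0308, 0.0377]
ee_rot: [[0.992, 0.127, 0.004], [0.127, -0.992, -0.005], [0.003, 0.006, -1.0]]
contact_force: [1.5, -5.7, 6.3]
gripper_width: 0.695
```

Call:
{"name": "step_arm", "arguments": {"motion": [[[0,-0.1,0,0],[0,0,0,0]]]}}

```text
time: 10.1
ee_pos: [0.6014, -0.0298, 0.0377]
ee_rot: [[0.992, 0.127, 0.004], [0.127, -0.992, -0.005], [0.003, 0.006, -1.0]]
contact_force: [-0.2, -6.1, 6.3]
gripper_width: 0.691
```

Call:
{"name": "step_arm", "arguments": {"motion": [[[0,-0.1,0,0],[0,0,0,0]]]}}

```text
time: 10.27
ee_pos: [0.6012, -0.0288, 0.0377]
ee_rot: [[0.992, 0.127, 0.004], [0.127, -0.992, -0.005], [0.003, 0.006, -1.0]]
contact_force: [0.3, -5.4, 6.3]
gripper_width: 0.693
```

Call:
{"name": "step_arm", "arguments": {"motion": [[[0,-0.1,0,0],[0,0,0,0]]]}}

```text
time: 10.43
ee_pos: [0.6011, -0.0283, 0.0377]
ee_rot: [[0.992, 0.127, 0.004], [0.127, -0.992, -0.006], [0.003, 0.006, -1.0]]
contact_force: [0.4, -5.7, 6.3]
gripper_width: 0.699
```

```bash
python3 look.py i_w; python3 - <<'E'
from h import *
im=robot.grab_frame("scene"); crop(im,270,170,440,320,4,"pics/i_s.png")
E
```

```text
10.4333 [ 0.6011 -0.0283  0.0377] [[0.9919, 0.127, 0.0041], [0.127, -0.9919, -0.0058], [0.0033, 0.0063, -1.0]] [-0.401  0.649  0.617  1.628 -0.423  0.997  0.479] [ 0.42 -5.73  6.3 ] [-1.13   0.156  0.193]
```

View pics/i_w.png

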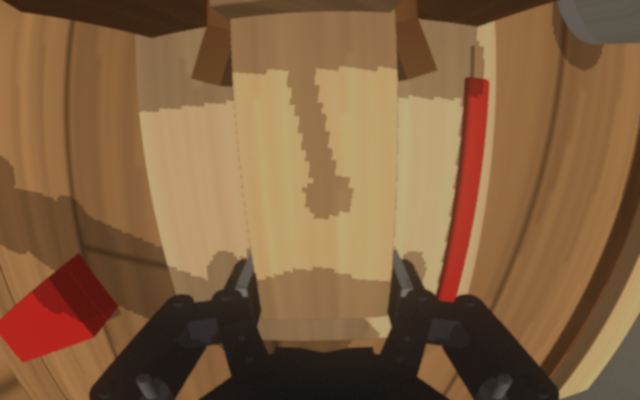

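```bash
python3 - <<'E'
from h import *
s=robot.state();C=cam("wrist",s)
c,sn=np.cos(.146),np.sin(.146)
for uv,z in [((320,318),.068),((320,343),.024),((165,300),.024),((212,84),.044),((418,76),.044),((252,250),.068),((235,90),.068),((393,250),.068),((397,90),.068),((318,14),.086)]:
    X=back(C,uv,z,"wrist")[0]; d=X[:2]-[.5755,.1228]; print(uv,np.round([c*d[0]+sn*d[1],-sn*d[0]+c*d[1]],4))
im=robot.grab_frame("wrist"); crop(im,200,200,440,380,3,"pics/j_w.png")
E
```

```text
(320, 318) [ 0.0014 -0.1686]
(320, 343) [-0.0005 -0.2316]
(165, 300) [-0.1092 -0.1976]
(212, 84) [-0.045  -0.0615]
(418, 76) [ 0.0472 -0.0602]
(252, 250) [-0.0264 -0.1311]
(235, 90) [-0.0274 -0.0659]
(393, 250) [ 0.0331 -0.1323]
(397, 90) [ 0.0317 -0.0674]
(318, 14) [ 0.0037 -0.044 ]
```

View pics/j_w.png

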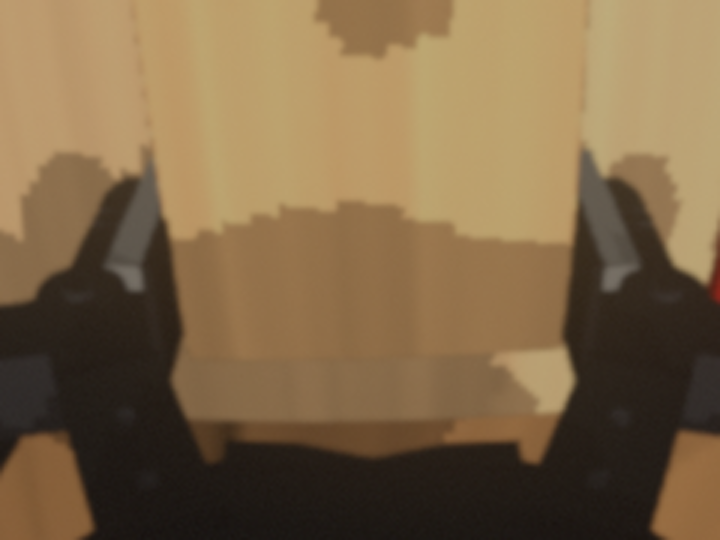

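View pics/i_s.png

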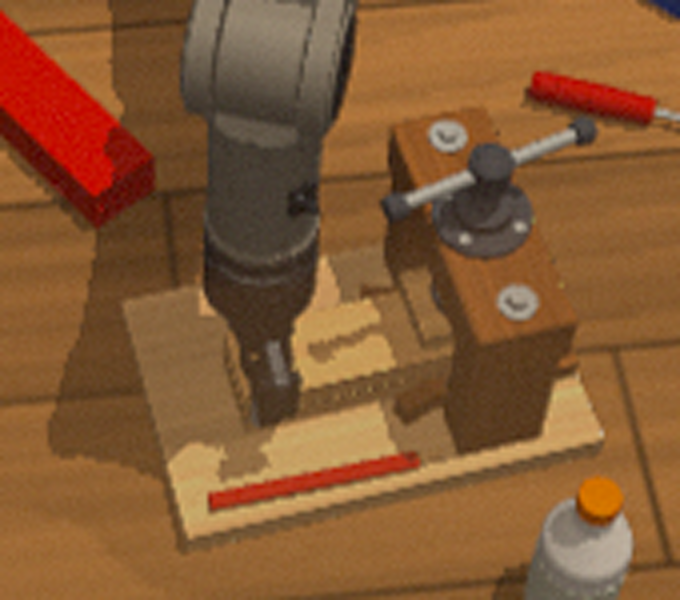

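Call:
{"name": "step_arm", "arguments": {"motion": [[[0,-0.05,0,0],[0,0,0,0],[0,0,0,0]]]}}

```text
time: 10.83
ee_pos: [0.6011, -0.0283, 0.0377]
ee_rot: [[0.992, 0.127, 0.004], [0.127, -0.992, -0.006], [0.004, 0.007, -1.0]]
contact_force: [1.1, -7.8, 5.6]
gripper_width: 0.691
```

Call:
{"name": "step_arm", "arguments": {"motion": [[[0,-0.05,0,0],[0,0,0,0],[0,0,0,0]]]}}

```text
time: 11.08
ee_pos: [0.6012, -0.0283, 0.0377]
ee_rot: [[0.992, 0.127, 0.005], [0.127, -0.992, -0.007], [0.004, 0.008, -1.0]]
contact_force: [0.9, -7.7, 5.3]
gripper_width: 0.692
```

Call:
{"name": "step_arm", "arguments": {"motion": [[[0,-0.05,0,0],[0,0,0,0],[0,0,0,0]]]}}

```text
time: 11.33
ee_pos: [0.6011, -0.0283, 0.0377]
ee_rot: [[0.992, 0.127, 0.005], [0.127, -0.992, -0.008], [0.004, 0.008, -1.0]]
contact_force: [1.3, -8.1, 4.8]
gripper_width: 0.695
```

Call:
{"name": "step_arm", "arguments": {"motion": [[[0,-0.1,0,0],[0,-0.05,0,0],[0,0,0,0],[0,0,0,0]]]}}

```text
time: 11.67
ee_pos: [0.601, -0.0284, 0.0377]
ee_rot: [[0.992, 0.126, 0.005], [0.126, -0.992, -0.01], [0.004, 0.01, -1.0]]
contact_force: [2.4, -10.4, 4.2]
gripper_width: 0.694
```

Call:
{"name": "step_arm", "arguments": {"motion": [[[0,0,0,0],[0,0,0,0],[0,0,0,0],[0,0,0,0],[0,0,0,0]]], "claw": -1}}

```text
time: 12.08
ee_pos: [0.5989, -0.0195, 0.0354]
ee_rot: [[0.991, 0.131, -0.001], [0.131, -0.991, 0.001], [-0.001, -0.001, -1.0]]
contact_force: [0.2, 0.6, -0.7]
gripper_width: 0.999
```

```bash
python3 look.py k_w
```

```text
12.0833 [ 0.5989 -0.0195  0.0354] [[0.9914, 0.131, -0.0008], [0.131, -0.9914, 0.001], [-0.0007, -0.0011, -1.0]] [-0.408  0.65   0.611  1.631 -0.427  0.998  0.474] [ 0.24  0.55 -0.74] [-0.009  0.018 -0.041]
```

View pics/k_w.png

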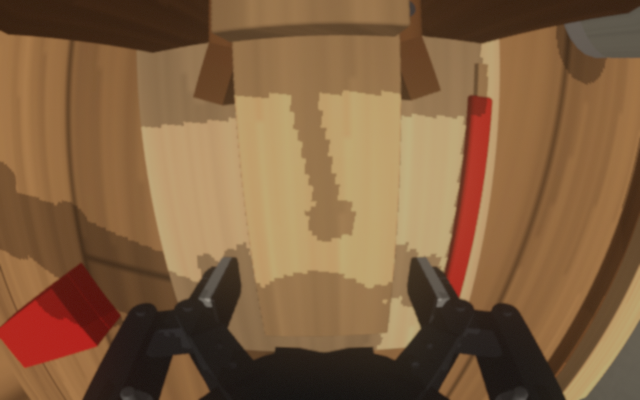

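```bash
python3 - <<'E'
from h import *
s=robot.state();C=cam("wrist",s)
c,sn=np.cos(.146),np.sin(.146)
for uv,z in [((270,334),.068),((323,334),.068),((195,97),.044),((439,92),.044),((238,130),.068),((400,130),.068),((250,250),.068),((394,250),.068)]:
    X=back(C,uv,z,"wrist")[0]; d=X[:2]-[.5755,.1228]; print(uv,np.round([c*d[0]+sn*d[1],-sn*d[0]+c*d[1]],4))
im=robot.grab_frame("wrist"); crop(im,180,40,460,240,2.8,"pics/l_w.png");crop(im,200,200,440,380,3,"pics/l_w2.png")
E
```

```text
(270, 334) [-0.024  -0.1691]
(323, 334) [ 0.002  -0.1686]
(195, 97) [-0.0544 -0.0581]
(439, 92) [ 0.0557 -0.058 ]
(238, 130) [-0.0277 -0.0724]
(400, 130) [ 0.0317 -0.0734]
(250, 250) [-0.0276 -0.1216]
(394, 250) [ 0.0321 -0.1224]
```

View pics/l_w.png

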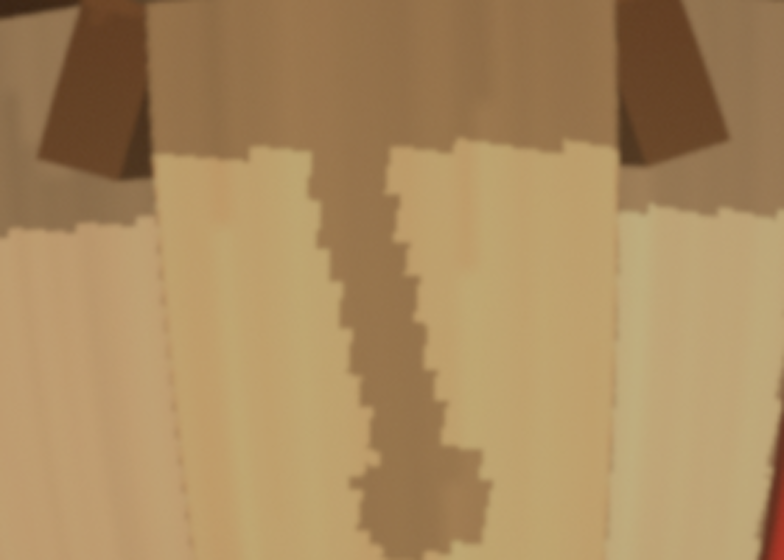

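View pics/l_w2.png

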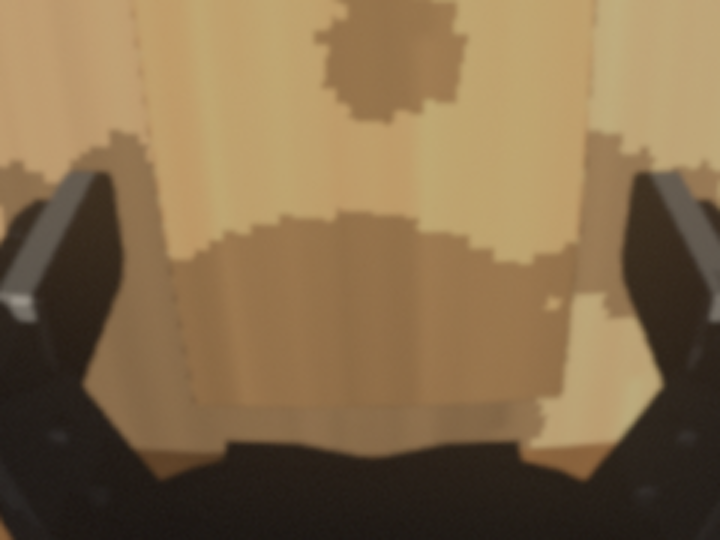

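Call:
{"name": "step_arm", "arguments": {"motion": [[[0,1.0,0,0],[0,2,0,0],[0,2,0,0],[0,2,0,0],[0,2,0,0],[0,0,-3,0],[0,0,-3,0],[0,0,-3,-0.12],[0,0,-3,-0.12],[0,0,-3,-0.12],[0,0,-3,-0.12],[0,0,-3,-0.12],[0,0,-3,-0.12],[0,0,-3,-0.12],[0,0,-3,-0.12],[0,0,0,-0.12],[0,0,0,-0.12],[0,0,0,-0.12],[0,0,0,-0.12],[0,0,0,-0.12]]]}}

```text
time: 13.85
ee_pos: [0.6107, -0.1113, 0.3358]
ee_rot: [[-0.124, 0.992, -0.0], [0.992, 0.124, -0.0], [-0.0, -0.0, -1.0]]
contact_force: [0.2, 0.4, -0.0]
gripper_width: 1.002
```

Call:
{"name": "step_arm", "arguments": {"motion": [[[0,0,0,-0.12],[0,0,0,-0.12],[0,0,0,-0.12],[0,0,0,-0.12],[0,0,0,-0.12],[0,0,0,-0.12],[0,0,0,-0.12],[0,0,0,-0.12],[0,0,0,-0.12],[0,0,0,-0.12],[0,0,0,-0.12],[0,0,0,-0.12],[0,0,0,-0.12],[0,0,0,-0.12],[0,0,0,-0.12],[0,0,0,0]]], "claw": 0.4}}

```text
time: 15.18
ee_pos: [0.6086, -0.1025, 0.3186]
ee_rot: [[-0.997, -0.058, -0.043], [-0.058, 0.998, -0.0], [0.043, 0.002, -0.999]]
contact_force: [-1.2, 1.2, 0.2]
gripper_width: 0.298
```

```bash
python3 look.py m_w;  python3 - <<'E'
from h import *
im=robot.grab_frame("scene"); crop(im,270,170,440,320,4,"pics/m_s.png")
im=robot.grab_frame("top"); crop(im,230,110,370,215,5,"pics/m_t.png")
E
```

```text
15.1833 [ 0.6086 -0.1025  0.3186] [[-0.9974, -0.058, -0.0428], [-0.0581, 0.9983, -0.0002], [0.0428, 0.0023, -0.9991]] [ 0.603  0.605 -0.909  1.048  0.462  1.721  3.043] [-1.23  1.23  0.17] [ 0.093 -0.119  0.007]
```

View pics/m_s.png

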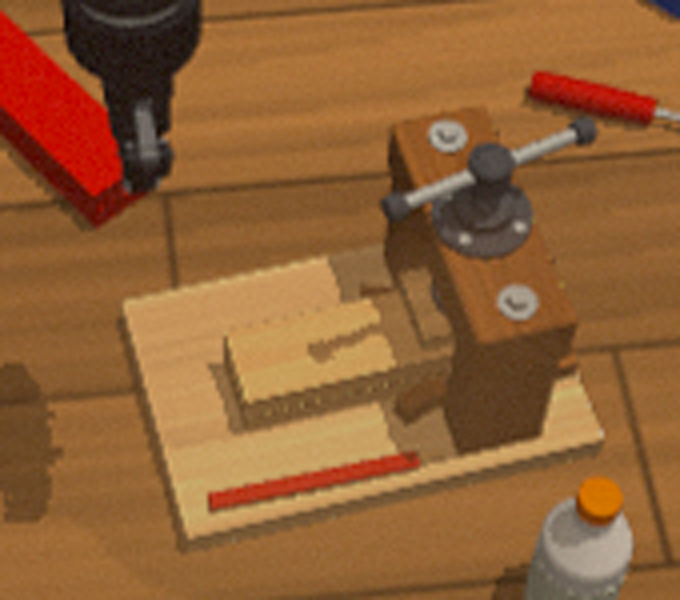

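View pics/m_w.png

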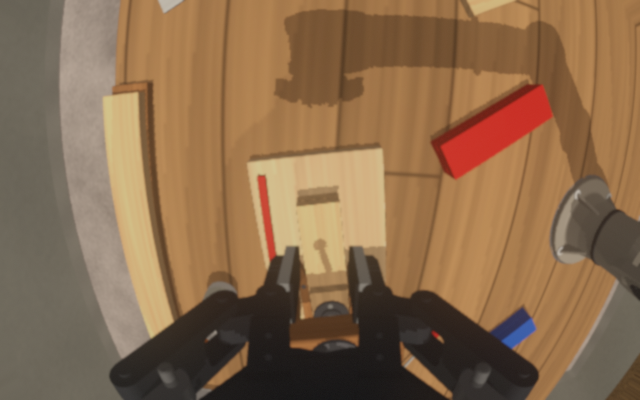

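View pics/m_t.png

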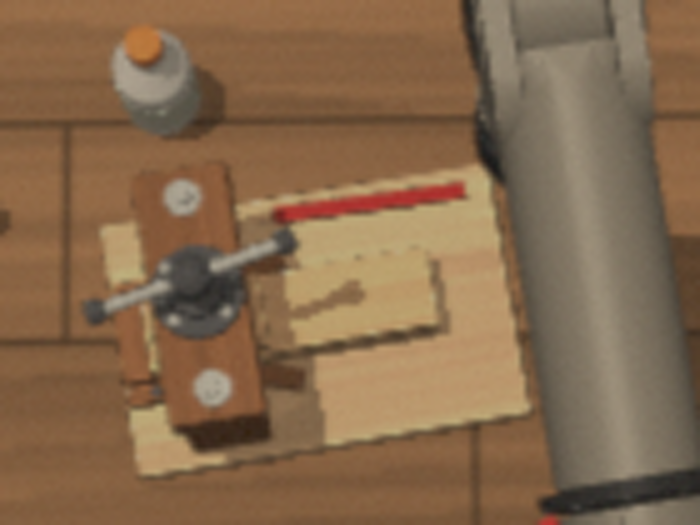

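Call:
{"name": "step_arm", "arguments": {"motion": [[[0,0,0,0.1],[0,0,0,0],[0.26,2,0,0],[0.26,2,0,0],[0.26,2,0,0],[0.26,2,0,0],[0.26,2,0,0],[0.26,2,0,0],[0.26,2,0,0],[0.26,2,0,0],[0.26,2,0,0],[0,0,0,0],[0,0,0,0]]]}}

```text
time: 16.42
ee_pos: [0.5935, 0.077, 0.3188]
ee_rot: [[-0.998, 0.045, -0.042], [0.046, 0.999, -0.01], [0.042, -0.012, -0.999]]
contact_force: [0.1, 0.2, -0.3]
gripper_width: 0.297
```

```bash
python3 look.py n_w
```

```text
16.4167 [0.5935 0.077  0.3188] [[-0.9981, 0.0453, -0.0422], [0.0457, 0.9989, -0.0099], [0.0417, -0.0119, -0.9991]] [ 0.335  0.558 -0.895  1.113  0.418  1.692  2.652] [ 0.09  0.2  -0.28] [-0.014 -0.061 -0.004]
```

View pics/n_w.png

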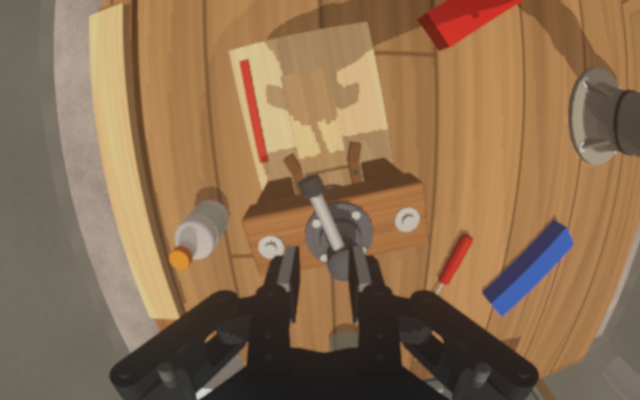

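```bash
python3 - <<'E'
from h import *
from scipy.optimize import least_squares
s=robot.state();C=cam("wrist",s)
th=np.radians(-70.2);h=np.array([.5757,.1238])
for z in(.235,.24,.245):
  print(z,np.round(proj(C,[[h[0]+.07*np.cos(th),h[1]+.07*np.sin(th),z],[*h,z+.014],[h[0]+.03*np.cos(th),h[1]+.03*np.sin(th),z]],"wrist"),1).tolist())
im=robot.grab_frame("wrist"); crop(im,230,150,450,310,3.5,"pics/o_w.png")
for q in ["press_handle","bar_end_a","handle_hub"]:
  for r in robot.masks_of("wrist",q)[:2]:
    ys,xs=np.where(r['region']);print(q,r['p'],np.round(r['centre'],1),xs.min(),xs.max(),ys.min(),ys.max())
E
```

```text
0.235 [[311.3, 186.2], [346.0, 268.0], [330.9, 230.0]]
0.24 [[311.3, 188.0], [346.6, 271.2], [331.3, 232.6]]
0.245 [[311.3, 189.9], [347.3, 274.5], [331.7, 235.3]]
press_handle 0.97 [331.3 234.8] 298 355 176 282
bar_end_a 0.96 [326.  234.4] 298 355 177 283
bar_end_a 0.61 [200.2 233.8] 170 228 200 271
handle_hub 0.69 [331.4 231.6] 298 355 178 282
```

View pics/o_w.png

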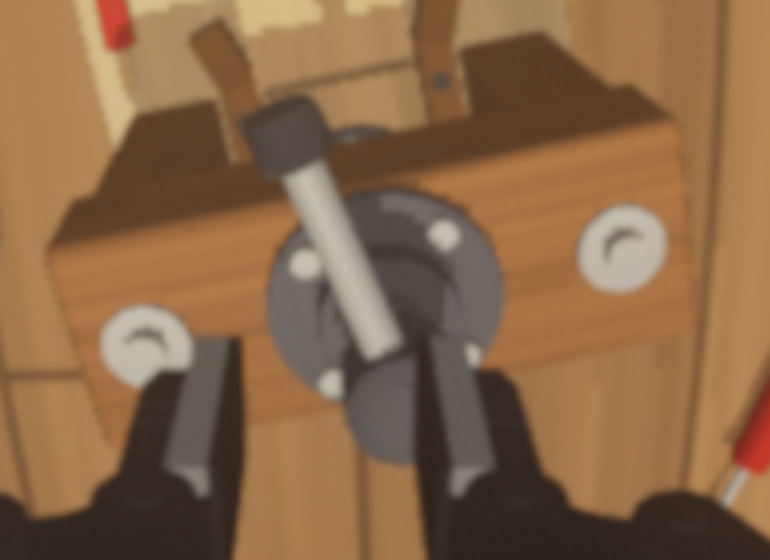

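Call:
{"name": "step_arm", "arguments": {"motion": [[[0,0,0,-0.1],[0,0,0,-0.1],[0,0,0,-0.1],[-0.28,0.29,0,0],[0,0,1.3,0],[0,0,1.3,0],[0,0,1.3,0],[0,0,0,0],[0,0,0,0]]]}}

```text
time: 17.42
ee_pos: [0.5939, 0.0788, 0.2788]
ee_rot: [[-0.968, -0.247, -0.045], [-0.247, 0.969, -0.008], [0.045, 0.003, -0.999]]
contact_force: [0.1, 1.2, 1.1]
gripper_width: 0.296
```

```bash
python3 look.py p_w; python3 - <<'E'
from h import *
im=robot.grab_frame("wrist"); crop(im,230,150,450,310,3.5,"pics/p_w2.png")
s=robot.state(); R=np.array(s['ee_rot']);print(np.round(R.T@(np.array([.5757,.1238,.24])-s['ee_pos']),4), np.arctan2(R[1,0],R[0,0])%6.283)
E
```

```text
17.4167 [0.5939 0.0788 0.2788] [[-0.968, -0.2468, -0.0445], [-0.2467, 0.9691, -0.008], [0.0451, 0.0032, -0.999]] [ 0.38   0.592 -0.96   1.197  0.461  1.619  2.904] [0.11 1.19 1.06] [ 0.036 -0.092 -0.013]
[0.0055 0.0473 0.0407] 3.3919462641425406
```

View pics/p_w2.png

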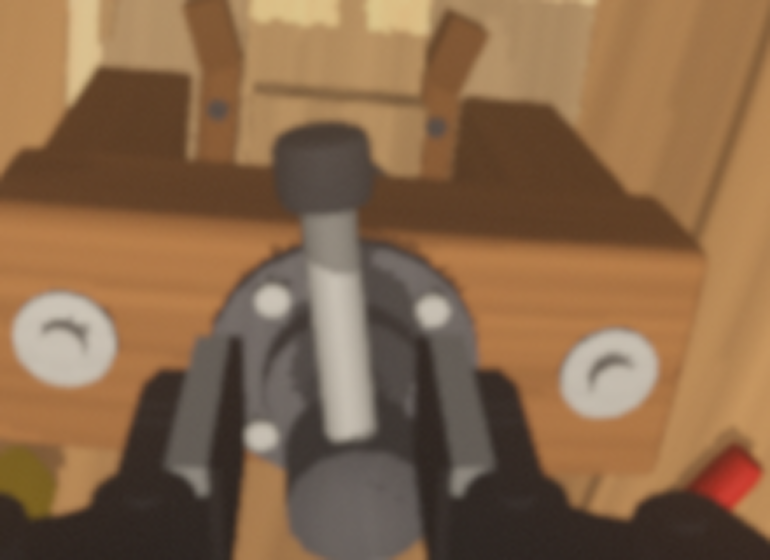

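Call:
{"name": "step_arm", "arguments": {"motion": [[[-0.1,0,1.0,0],[-0.1,0,1.0,0],[0,0,1.0,0],[0,0,1.0,0],[0,0,1.0,0],[0,0,0.2,0],[0,0,0,0],[0,0,0,0]]]}}

```text
time: 18.18
ee_pos: [0.5937, 0.0797, 0.2273]
ee_rot: [[-0.967, -0.249, -0.043], [-0.249, 0.968, -0.007], [0.044, 0.004, -0.999]]
contact_force: [-0.2, 0.5, 0.3]
gripper_width: 0.3
```

```bash
cat > st.py <<'E'
from h import *
s=robot.state(); R=np.array(s['ee_rot']);hub=np.array([.5757,.1238,.24]);h=R.T@(hub-s['ee_pos'])
a=np.arctan2(R[1,0],R[0,0])%6.283; F=np.array(s['contact_force']); r=np.array(s['ee_pos'])-hub
Ft=R.T@F
print('t',round(s['time'],2),'pos',np.round(s['ee_pos'],4),'hub in tool mm',np.round(h*1000,1),'a',round(a,3),'q',np.round(s['q'],2))
print('F tool',np.round(Ft,2),'Fworld',np.round(F,2),'mom',np.round(s['wrist_torque'],3),'Tz about axis by F at TCP',round(r[0]*F[1]-r[1]*F[0],3),'w',round(s['gripper_width'],3), 'tilt',np.round(R[:,2],3))
E
python3 st.py; python3 - <<'E'
from h import *
im=robot.grab_frame("wrist"); crop(im,230,150,450,310,3.5,"pics/q_w2.png")
im=robot.grab_frame("scene"); crop(im,300,120,470,260,4,"pics/q_s.png")
E
```

```text
t 18.18 pos [0.5937 0.0797 0.2273] hub in tool mm [  7.   47.2 -12.2] a 3.393 q [ 0.4   0.62 -0.95  1.3   0.48  1.51  2.88]
F tool [ 0.04  0.5  -0.28] Fworld [-0.15  0.48  0.29] mom [-0.007 -0.056  0.036] Tz about axis by F at TCP 0.002 w 0.3 tilt [-0.043 -0.007 -0.999]
```

View pics/q_w2.png

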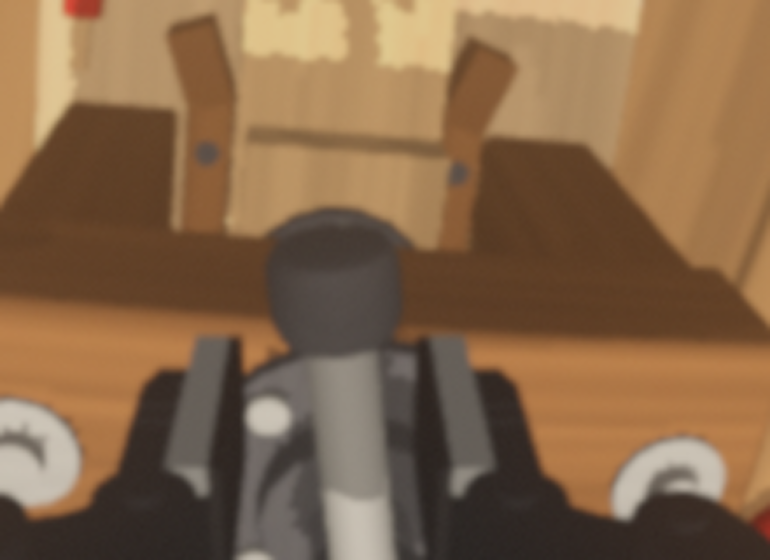

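View pics/q_s.png

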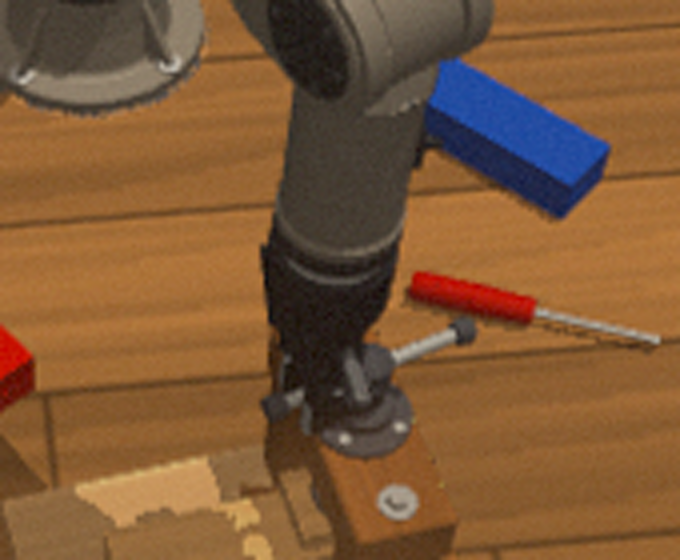

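Call:
{"name": "step_arm", "arguments": {"motion": [[[0.5,0,0,0],[0.5,0,0,0],[0.4,0,0,0],[0.4,0.02,0,0],[0.4,0.04,0,0],[0,0,0,0]]]}}

```text
time: 18.78
ee_pos: [0.5752, 0.0744, 0.2285]
ee_rot: [[-0.968, -0.247, -0.035], [-0.247, 0.969, -0.006], [0.035, 0.003, -0.999]]
contact_force: [8.2, 1.2, -5.3]
gripper_width: 0.299
```

```bash
python3 st.py; python3 - <<'E'
from h import *
im=robot.grab_frame("wrist"); crop(im,230,150,450,310,3.5,"pics/r_w2.png")
E
```

```text
t 18.78 pos [0.5752 0.0744 0.2285] hub in tool mm [-12.3  47.8 -11.8] a 3.392 q [ 0.44  0.57 -0.97  1.37  0.46  1.48  2.88]
F tool [-8.46 -0.89  4.97] Fworld [ 8.24  1.2  -5.26] mom [ 0.261 -1.783 -0.04 ] Tz about axis by F at TCP 0.407 w 0.299 tilt [-0.035 -0.006 -0.999]
```

View pics/r_w2.png

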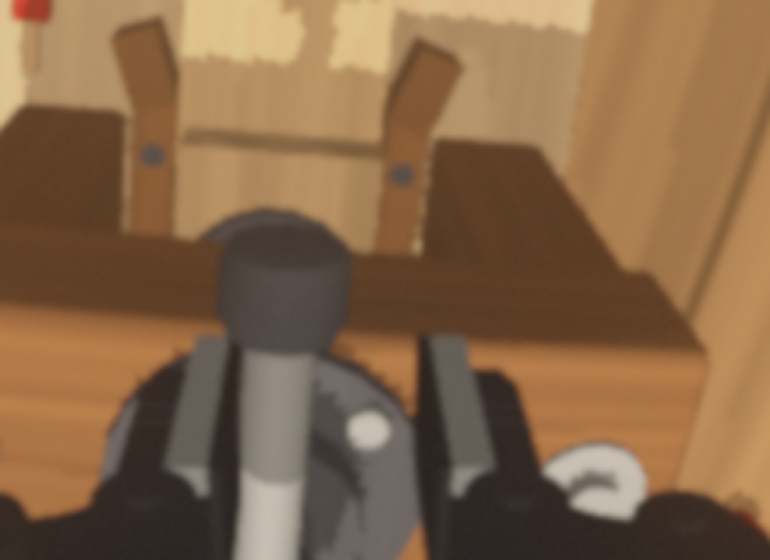

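Call:
{"name": "step_arm", "arguments": {"motion": [[[0,0,0,0.12],[0.57,0.14,0.04,0.12],[0.57,0.14,0.04,0.12],[0.57,0.14,0.04,0.12],[0.57,0.14,0.04,0.12],[0.57,0.14,0.04,0.12],[0.57,0.14,0.04,0.12],[0.57,0.14,0.04,0.12],[0.57,0.14,0.04,0.12]]]}}

```text
time: 19.58
ee_pos: [0.5359, 0.0948, 0.2269]
ee_rot: [[-0.669, 0.742, -0.036], [0.743, 0.669, -0.01], [0.016, -0.034, -0.999]]
contact_force: [6.9, -3.6, -3.9]
gripper_width: 0.295
```

```bash
python3 st.py; python3 - <<'E'
from h import *
im=robot.grab_frame("wrist"); crop(im,230,150,450,310,3.5,"pics/s_w2.png")
E
```

```text
t 19.58 pos [0.5359 0.0948 0.2269] hub in tool mm [ -4.9  48.5 -14.8] a 2.304 q [ 0.33  0.43 -0.76  1.48  0.29  1.39  1.86]
F tool [-7.31  2.85  3.68] Fworld [ 6.88 -3.56 -3.89] mom [-0.653 -1.554  0.132] Tz about axis by F at TCP 0.341 w 0.295 tilt [-0.036 -0.01  -0.999]
```

View pics/s_w2.png

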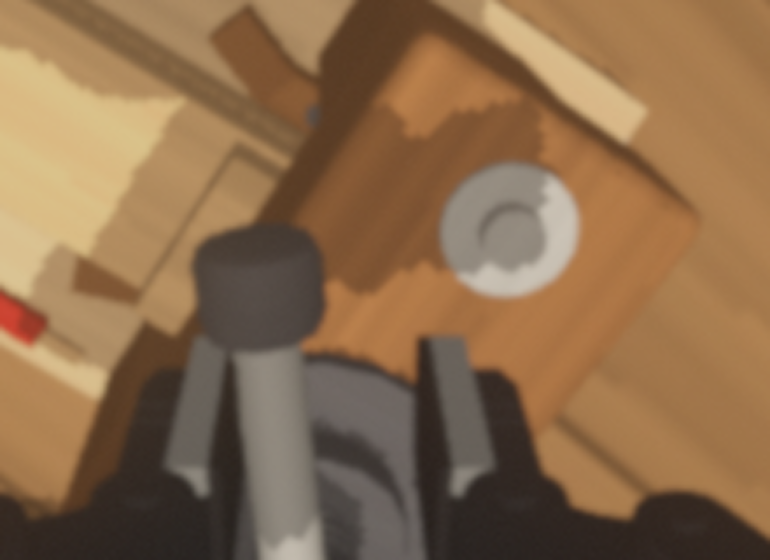

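Call:
{"name": "step_arm", "arguments": {"motion": [[[0.25,0,0,0],[0.57,0.15,0.02,0.12],[0.57,0.15,0.02,0.12],[0.57,0.15,0.02,0.12],[0.57,0.15,0.02,0.12],[0.57,0.15,0.02,0.12],[0.57,0.15,0.02,0.12],[0.57,0.15,0.02,0.12],[0.57,0.15,0.02,0.12],[0.57,0.15,0.02,0.12]]]}}

```text
time: 20.47
ee_pos: [0.5303, 0.1446, 0.2243]
ee_rot: [[0.34, 0.939, -0.046], [0.94, -0.341, -0.016], [-0.031, -0.037, -0.999]]
contact_force: [-1.8, -6.6, 1.9]
gripper_width: 0.299
```

```bash
python3 st.py
```

```text
t 20.47 pos [0.5303 0.1446 0.2243] hub in tool mm [ -4.6  49.1 -17.5] a 1.224 q [ 0.09  0.4  -0.55  1.46  0.21  1.39  0.75]
F tool [-6.92  0.45 -1.7 ] Fworld [-1.85 -6.63  1.89] mom [-1.564  0.401  0.114] Tz about axis by F at TCP 0.34 w 0.299 tilt [-0.046 -0.016 -0.999]
```

Call:
{"name": "step_arm", "arguments": {"motion": [[[0.6,0.15,0.01,0.12],[0.6,0.15,0.01,0.12],[0.6,0.15,0.01,0.12],[0.6,0.15,0.01,0.12],[0.57,0.15,0.01,0.12],[0.57,0.15,0.01,0.12],[0.57,0.15,0.01,0.12],[0.57,0.15,0.01,0.12],[0.57,0.15,0.01,0.12],[0.57,0.15,0.01,0.12]]]}}

```text
time: 21.3
ee_pos: [0.5784, 0.1736, 0.2219]
ee_rot: [[0.998, 0.029, -0.05], [0.028, -1.0, -0.01], [-0.05, 0.008, -0.999]]
contact_force: [-7.1, -2.0, 5.1]
gripper_width: 0.303
```

```bash
python3 st.py; python3 - <<'E'
from h import *
im=robot.grab_frame("wrist"); crop(im,230,150,450,310,3.5,"pics/t_w2.png")
E
```

```text
t 21.3 pos [0.5784 0.1736 0.2219] hub in tool mm [ -5.   49.9 -17.5] a 0.028 q [-0.12  0.49 -0.31  1.3   0.13  1.42 -0.39]
F tool [-7.45  1.82 -4.73] Fworld [-7.14 -1.99  5.12] mom [-0.405  1.545  0.103] Tz about axis by F at TCP 0.351 w 0.303 tilt [-0.05  -0.01  -0.999]
```

View pics/t_w2.png

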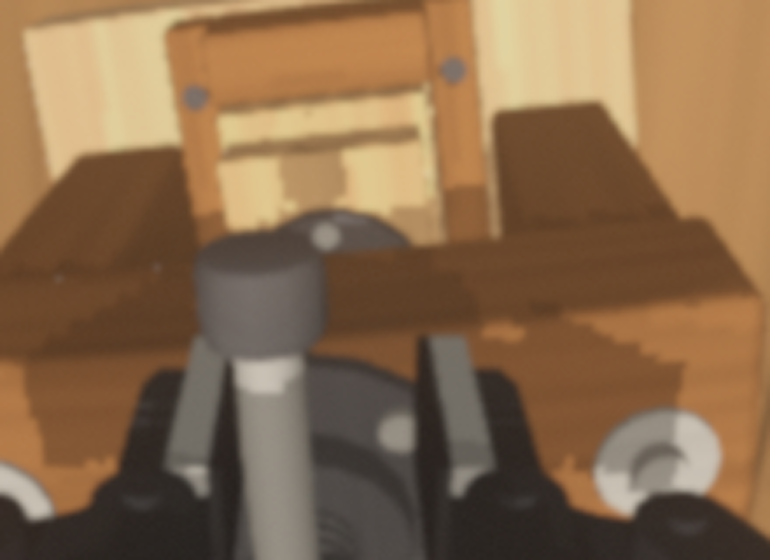

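```bash
python3 - <<'E'
from h import *
s=robot.state();C=cam("wrist",s)
c,sn=np.cos(.146),np.sin(.146)
def W(x,y,z): return [.5757+c*x-sn*y,.1238+sn*x+c*y,z]
for n,p in [("fence in L",(-.033,.05,.06)),("fence in R",(.033,.05,.06)),("fence back L",(-.033,.075,.06)),("blank end L",(-.03,.05,.068)),("blank end R",(.03,.05,.068)),("blank if 20mm short L",(-.03,.03,.068)),("caul top L",(-.028,.042,.09)),("caul top R",(.028,.042,.09)),("caul bot L",(-.028,.042,.072)),("crosshead edge",(0,.035,.183))]:
    u=proj(C,[W(*p)],"wrist")[0]; print(n,np.round((u-[230,150])*3.5))
im=robot.grab_frame("wrist"); crop(im,270,140,380,220,7,"pics/u.png")
E
```

```text
fence in L [206. 109.]
fence in R [429.  85.]
fence back L [193.  26.]
blank end L [212. 115.]
blank end R [420.  93.]
blank if 20mm short L [222. 180.]
caul top L [212. 166.]
caul top R [418. 144.]
caul bot L [221. 145.]
crosshead edge [289. 345.]
```

View pics/u.png

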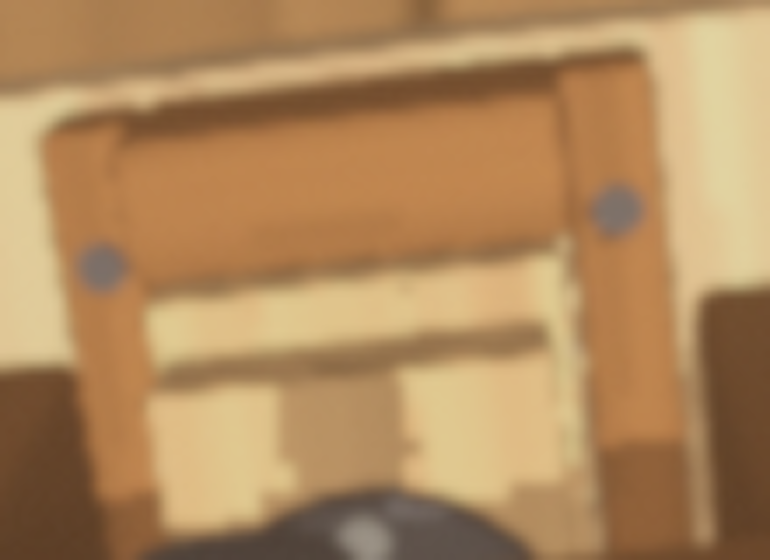

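Call:
{"name": "step_arm", "arguments": {"motion": [[[0.6,0.18,0.01,0.12],[0.6,0.18,0.01,0.12],[0.57,0.15,0.01,0.12]]]}}

```text
time: 21.65
ee_pos: [0.5952, 0.1693, 0.221]
ee_rot: [[0.945, -0.323, -0.05], [-0.324, -0.946, -0.006], [-0.046, 0.022, -0.999]]
contact_force: [-6.9, 1.3, 5.8]
gripper_width: 0.303
```

Call:
{"name": "step_arm", "arguments": {"motion": [[[0.57,0.15,0.01,0.12],[0.57,0.15,0.01,0.12]]]}}

```text
time: 21.82
ee_pos: [0.6047, 0.1635, 0.2206]
ee_rot: [[0.842, -0.538, -0.05], [-0.538, -0.843, -0.004], [-0.04, 0.03, -0.999]]
contact_force: [-6.6, 2.9, 4.7]
gripper_width: 0.299
```

```bash
python3 st.py
```

```text
t 21.82 pos [0.6047 0.1635 0.2206] hub in tool mm [ -3.7  49.6 -17.8] a 5.714 q [-0.18  0.52 -0.18  1.23  0.08  1.44 -0.91]
F tool [-7.31  1.2  -4.36] Fworld [-6.59  2.94  4.68] mom [0.434 1.534 0.085] Tz about axis by F at TCP 0.347 w 0.299 tilt [-0.05  -0.004 -0.999]
```

Call:
{"name": "step_arm", "arguments": {"motion": [[[0.59,0.15,0.01,0.12],[0.59,0.15,0.01,0.12]]]}}

```text
time: 21.98
ee_pos: [0.6127, 0.1556, 0.2203]
ee_rot: [[0.69, -0.722, -0.049], [-0.723, -0.691, -0.002], [-0.032, 0.036, -0.999]]
contact_force: [-6.3, 3.2, 5.7]
gripper_width: 0.301
```

Call:
{"name": "step_arm", "arguments": {"motion": [[[0.58,0.15,0.01,0.12],[0.58,0.15,0.01,0.12]]]}}

```text
time: 22.15
ee_pos: [0.6174, 0.1475, 0.2203]
ee_rot: [[0.501, -0.864, -0.049], [-0.865, -0.502, 0.003], [-0.027, 0.041, -0.999]]
contact_force: [-7.9, 8.9, 6.5]
gripper_width: 0.299
```

```bash
python3 st.py; python3 - <<'E'
from h import *
im=robot.grab_frame("wrist"); crop(im,230,150,450,310,3.5,"pics/v.png")
E
python3 st.py
```

```text
t 22.15 pos [0.6174 0.1475 0.2203] hub in tool mm [ -0.9  48.7 -17.7] a 5.237 q [-0.2   0.53 -0.08  1.21  0.03  1.44 -1.32]
F tool [-11.79   2.66  -6.03] Fworld [-7.91  8.85  6.46] mom [ 1.822  1.821 -0.006] Tz about axis by F at TCP 0.557 w 0.299 tilt [-0.049  0.003 -0.999]
t 22.2 pos [0.6178 0.1469 0.2204] hub in tool mm [ -1.4  48.8 -17.6] a 5.232 q [-0.2   0.53 -0.08  1.21  0.02  1.44 -1.33]
F tool [-9.24  2.65 -4.45] Fworld [-6.67  6.69  4.8 ] mom [1.559 1.393 0.071] Tz about axis by F at TCP 0.436 w 0.302 tilt [-0.049  0.003 -0.999]
```

View pics/v.png

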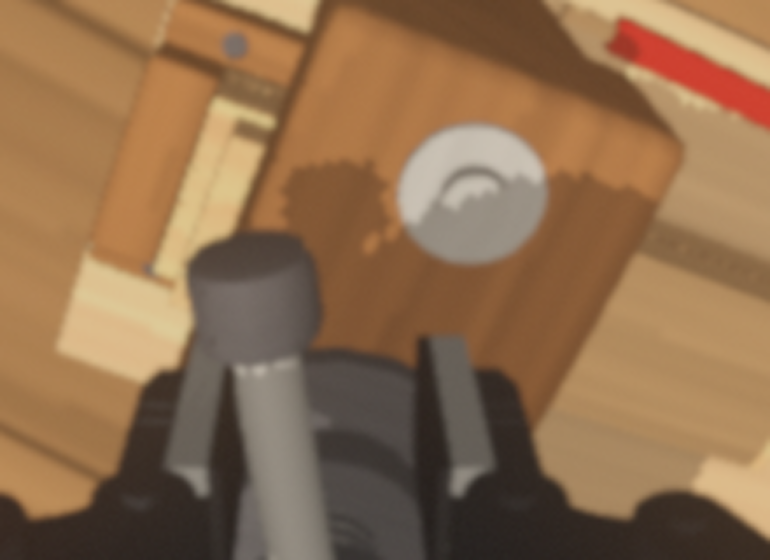

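Call:
{"name": "step_arm", "arguments": {"motion": [[[0.1,0.02,0,0.02],[0,0,0,0]]]}}

```text
time: 22.37
ee_pos: [0.6177, 0.147, 0.2203]
ee_rot: [[0.488, -0.871, -0.049], [-0.872, -0.489, 0.002], [-0.026, 0.041, -0.999]]
contact_force: [-7.1, 6.4, 6.1]
gripper_width: 0.299
```

```bash
python3 st.py
```

```text
t 22.37 pos [0.6177 0.147  0.2203] hub in tool mm [ -0.8  48.7 -17.7] a 5.223 q [-0.21  0.53 -0.08  1.21  0.02  1.44 -1.34]
F tool [-9.23  3.26 -5.75] Fworld [-7.07  6.44  6.12] mom [1.417 1.454 0.051] Tz about axis by F at TCP 0.434 w 0.299 tilt [-0.049  0.002 -0.999]
```

Call:
{"name": "step_arm", "arguments": {"motion": [[[0.1,0,0,0],[0,0,0,0]]]}}

```text
time: 22.53
ee_pos: [0.6178, 0.1469, 0.2203]
ee_rot: [[0.49, -0.87, -0.049], [-0.871, -0.49, 0.003], [-0.027, 0.041, -0.999]]
contact_force: [-7.8, 7.0, 5.5]
gripper_width: 0.302
```

```bash
python3 st.py
```

```text
t 22.53 pos [0.6178 0.1469 0.2203] hub in tool mm [ -1.   48.8 -17.7] a 5.224 q [-0.2   0.54 -0.08  1.21  0.02  1.44 -1.33]
F tool [-10.02   3.57  -5.12] Fworld [-7.76  6.96  5.54] mom [1.546 1.541 0.053] Tz about axis by F at TCP 0.472 w 0.302 tilt [-0.049  0.003 -0.999]
```

Call:
{"name": "step_arm", "arguments": {"motion": [[[0.1,0,0,0],[0,0,0,0]]]}}

```text
time: 22.7
ee_pos: [0.6178, 0.1468, 0.2203]
ee_rot: [[0.49, -0.87, -0.05], [-0.871, -0.491, 0.004], [-0.029, 0.042, -0.999]]
contact_force: [-7.8, 7.5, 5.6]
gripper_width: 0.302
```

```bash
python3 st.py;  python3 - <<'E'
from h import *
im=robot.grab_frame("wrist"); crop(im,230,150,450,310,3.5,"pics/w.png")
im=robot.grab_frame("scene"); crop(im,300,170,440,290,5,"pics/w_s.png")
E
```

```text
t 22.7 pos [0.6178 0.1468 0.2203] hub in tool mm [ -1.2  48.8 -17.7] a 5.225 q [-0.2   0.54 -0.08  1.21  0.02  1.45 -1.33]
F tool [-10.52   3.35  -5.16] Fworld [-7.81  7.5   5.59] mom [1.73  1.733 0.063] Tz about axis by F at TCP 0.496 w 0.302 tilt [-0.05   0.004 -0.999]
```

View pics/w.png

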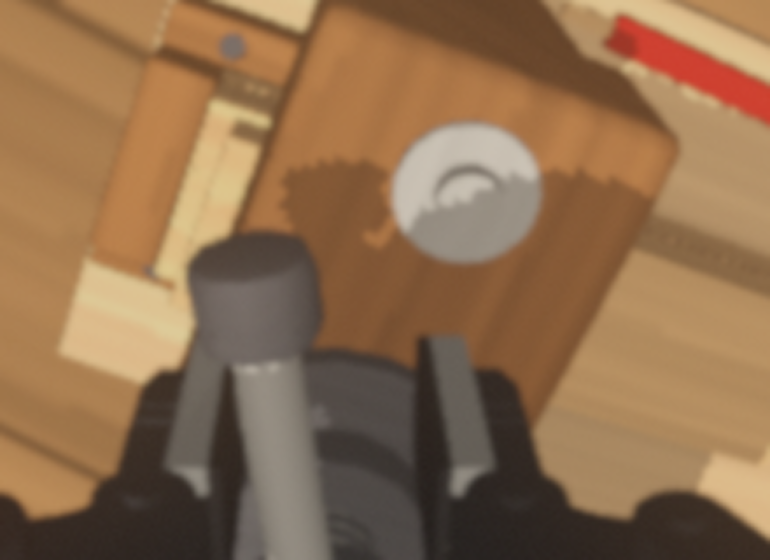

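View pics/w_s.png

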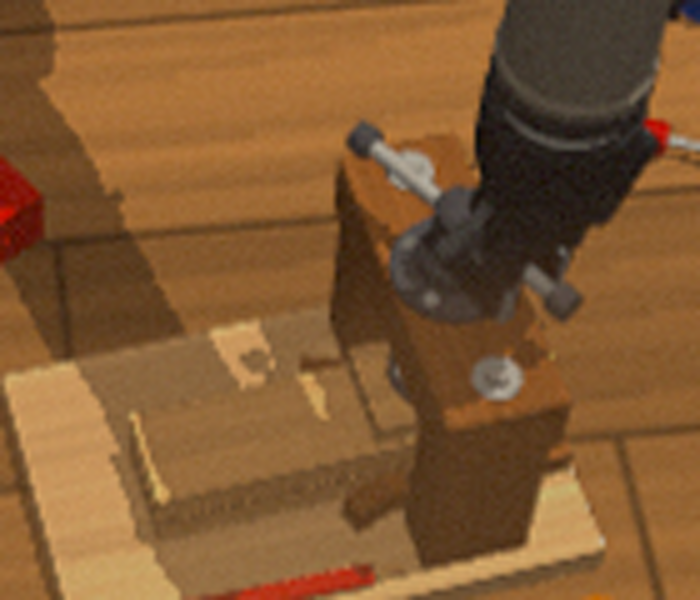

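Call:
{"name": "step_arm", "arguments": {"motion": [[[0.1,0,0,0],[0,0,0,0]]]}}

```text
time: 22.97
ee_pos: [0.6181, 0.1465, 0.2203]
ee_rot: [[0.491, -0.87, -0.051], [-0.871, -0.492, 0.005], [-0.029, 0.041, -0.999]]
contact_force: [-7.4, 7.7, 5.6]
gripper_width: 0.298
```

Call:
{"name": "step_arm", "arguments": {"motion": [[[0.1,0,0,0],[0,0,0,0]]]}}

```text
time: 23.13
ee_pos: [0.6185, 0.1461, 0.2203]
ee_rot: [[0.491, -0.87, -0.051], [-0.871, -0.492, 0.006], [-0.03, 0.041, -0.999]]
contact_force: [-7.8, 8.7, 6.4]
gripper_width: 0.299
```

```bash
python3 st.py
```

```text
t 23.13 pos [0.6185 0.1461 0.2203] hub in tool mm [ -2.2  49.  -17.7] a 5.226 q [-0.2   0.54 -0.08  1.21  0.02  1.45 -1.33]
F tool [-11.65   2.78  -5.99] Fworld [-7.84  8.74  6.44] mom [1.935 1.801 0.095] Tz about axis by F at TCP 0.548 w 0.299 tilt [-0.051  0.006 -0.999]
```

Call:
{"name": "step_arm", "arguments": {"motion": [[[-0.5,0,0,0],[-0.4,0,0,0],[0,0,0,0]]]}}

```text
time: 23.38
ee_pos: [0.6183, 0.1464, 0.2194]
ee_rot: [[0.485, -0.873, -0.043], [-0.874, -0.485, -0.005], [-0.017, 0.04, -0.999]]
contact_force: [-2.0, 4.6, 2.6]
gripper_width: 0.299
```

```bash
python3 st.py
```

```text
t 23.38 pos [0.6183 0.1464 0.2194] hub in tool mm [ -1.3  49.  -18.6] a 5.219 q [-0.21  0.53 -0.07  1.22  0.03  1.44 -1.34]
F tool [-4.99 -0.38 -2.57] Fworld [-1.98  4.56  2.64] mom [0.906 0.488 0.044] Tz about axis by F at TCP 0.239 w 0.299 tilt [-0.043 -0.005 -0.999]
```

Still 5 N left on the bar, so I back off a further 12 mm.

Call:
{"name": "step_arm", "arguments": {"motion": [[[-0.5,0,0,0],[-0.5,0,0,0],[-0.2,0,0,0],[0,0,0,0]]]}}

```text
time: 23.72
ee_pos: [0.6133, 0.1546, 0.2187]
ee_rot: [[0.483, -0.875, -0.043], [-0.875, -0.483, -0.008], [-0.014, 0.042, -0.999]]
contact_force: [0.4, -0.4, 0.4]
gripper_width: 0.298
```

```bash
python3 st.py; python3 - <<'E'
from h import *
im=robot.grab_frame("wrist"); crop(im,230,150,450,310,3.5,"pics/x.png")
E
```

```text
t 23.72 pos [0.6133 0.1546 0.2187] hub in tool mm [  8.5  48.6 -19.4] a 5.216 q [-0.23  0.53 -0.07  1.23  0.03  1.43 -1.36]
F tool [ 0.54 -0.15 -0.37] Fworld [ 0.41 -0.4   0.36] mom [ 0.03  -0.052 -0.055] Tz about axis by F at TCP -0.027 w 0.298 tilt [-0.043 -0.008 -0.999]
```

View pics/x.png

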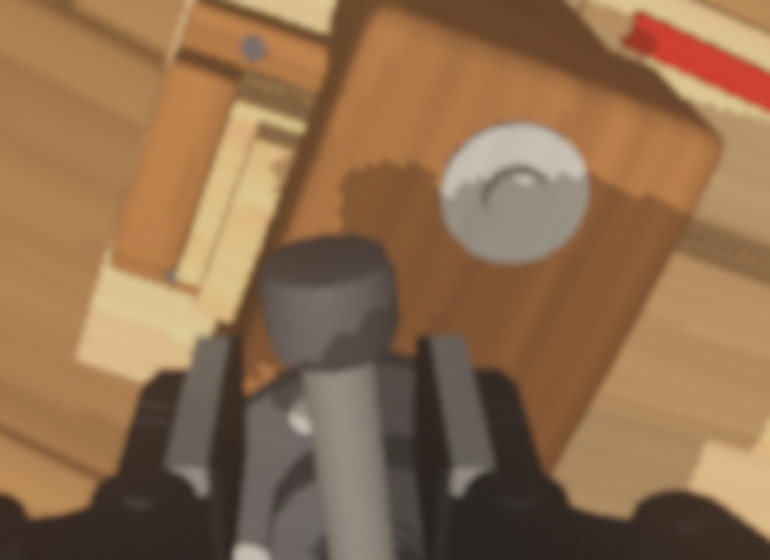

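Call:
{"name": "step_arm", "arguments": {"motion": [[[0,0,-1,0],[0,0,-1,0],[0,0,-1,0],[0,0,-2,0],[0,0,-2,0],[0,0,-2,0],[0,0,-2,0],[0,0,-2,0],[0,0,0,0]]]}}

```text
time: 24.52
ee_pos: [0.621, 0.156, 0.3552]
ee_rot: [[0.483, -0.875, -0.032], [-0.876, -0.483, -0.005], [-0.012, 0.031, -0.999]]
contact_force: [-0.7, 0.9, 1.6]
gripper_width: 0.299
```

Call:
{"name": "step_arm", "arguments": {"motion": [[[-2,-2,0,0],[-3,-2,0,0],[-3,-2,0,0],[-3,-2,0,0],[-3,-2,0,0],[-3,-2,0,0],[-3,-2,0,0],[0,0,0,0],[0,0,0,0]]]}}

```text
time: 25.27
ee_pos: [0.6524, 0.405, 0.3173]
ee_rot: [[0.486, -0.873, -0.031], [-0.874, -0.486, 0.001], [-0.016, 0.026, -1.0]]
contact_force: [-0.3, 0.5, 0.3]
gripper_width: 0.297
```

```bash
python3 st.py; python3 look.py y_w; python3 - <<'E'
from h import *
im=robot.grab_frame("scene"); crop(im,270,170,440,320,4,"pics/y_s.png"); cv2.imwrite("pics/y_sf.png",im[:,:,::-1])
im=robot.grab_frame("top"); crop(im,230,110,370,215,5,"pics/y_t.png")
E
```

```text
t 25.27 pos [0.6524 0.405  0.3173] hub in tool mm [209.7 201.6  79.3] a 5.22 q [-0.57  1.   -0.    0.14 -0.02  2.03 -1.64]
F tool [-0.56  0.03 -0.3 ] Fworld [-0.29  0.48  0.31] mom [-0.027 -0.028  0.068] Tz about axis by F at TCP 0.118 w 0.297 tilt [-0.031  0.001 -1.   ]
25.2667 [0.6524 0.405  0.3173] [[0.4859, -0.8735, -0.0307], [-0.8739, -0.4861, 0.0008], [-0.0156, 0.0264, -0.9995]] [-0.57   0.999 -0.     0.137 -0.019  2.032 -1.641] [-0.29  0.48  0.31] [-0.027 -0.028  0.068]
```

View pics/y_s.png

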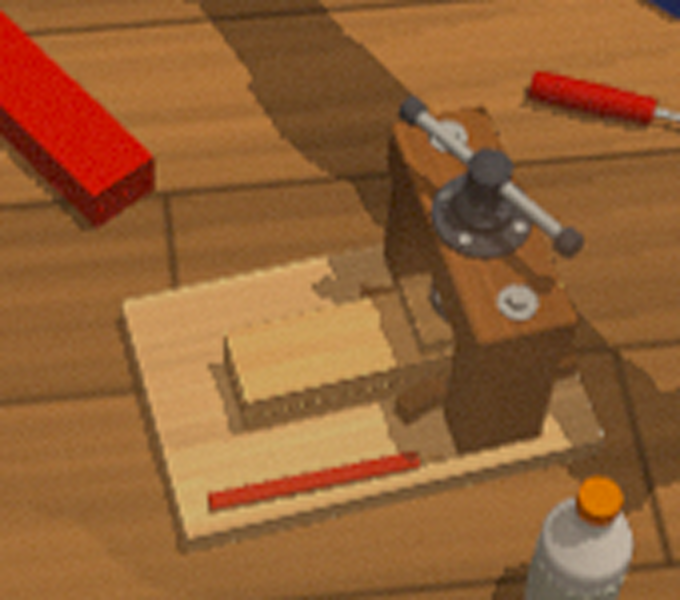

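View pics/y_w.png

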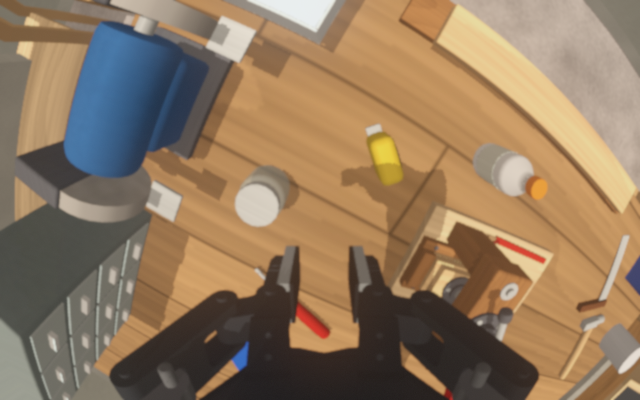

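View pics/y_t.png

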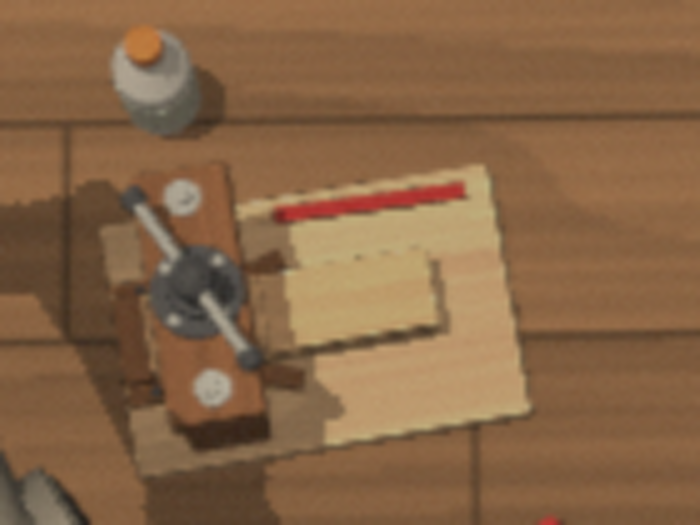

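View pics/y_sf.png

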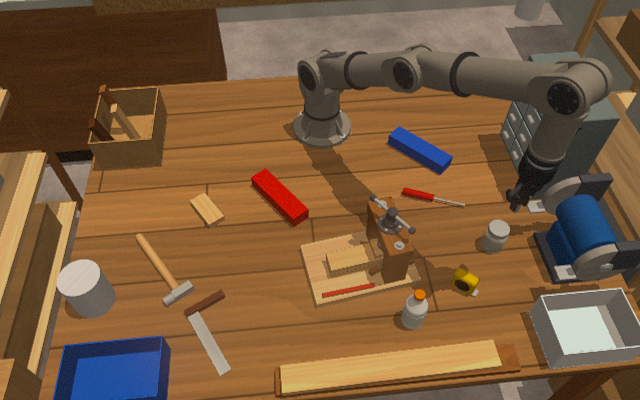

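Call:
{"name": "step_arm", "arguments": {"motion": [[[0.36,1.9,0,0],[0.36,1.9,0,0],[0.36,1.9,0,0],[0.36,1.9,0,0],[0,0,0,0],[0,0,0,0],[0,0,0,0]]]}}

```text
time: 26.0
ee_pos: [0.6038, 0.3589, 0.3367]
ee_rot: [[0.481, -0.877, -0.004], [-0.876, -0.481, 0.018], [-0.018, -0.006, -1.0]]
contact_force: [-0.0, 0.5, 0.1]
gripper_width: 0.299
```

```bash
python3 st.py; python3 - <<'E'
from h import *
c,sn=np.cos(.146),np.sin(.146)
def W(x,y,z): return [.5757+c*x-sn*y,.1233+sn*x+c*y,z]
X=[W(x,-.17,.068) for x in(-.03,.03)]
print("exp top",((proj(cam("top"),X,"top")-[230,110])*5).round(),"exp scene",((proj(cam("scene"),X,"scene")-[270,170])*4).round())
s=robot.state();C=cam("wrist",s); im=robot.grab_frame("wrist");cv2.imwrite("pics/z_w.png",im[:,:,::-1])
im=robot.grab_frame("scene"); crop(im,320,200,420,270,7,"pics/z_s.png")
E
```

```text
t 26.0 pos [0.6038 0.3589 0.3367] hub in tool mm [194.2 138.4  92.4] a 5.215 q [-0.55  0.66 -0.02  0.73 -0.01  1.75 -1.63]
F tool [-0.42 -0.21 -0.12] Fworld [-0.02  0.46  0.13] mom [ 0.017 -0.066  0.013] Tz about axis by F at TCP 0.018 w 0.299 tilt [-0.004  0.018 -1.   ]
exp top [[439. 325.]
 [426. 248.]] exp scene [[221. 327.]
 [243. 398.]]
```

View pics/z_w.png

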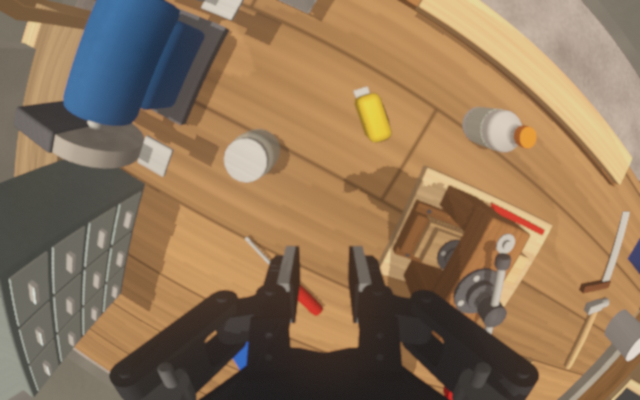

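View pics/z_s.png

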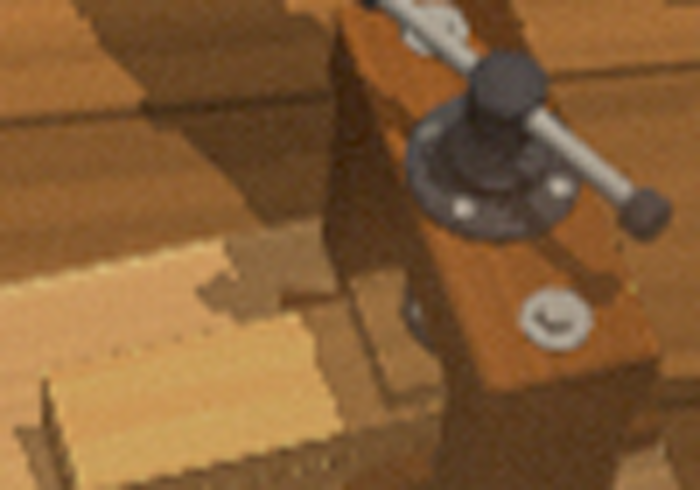

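```bash
python3 -c "
from cell import robot
print(robot.close_job())"
```

```text
the job is handed in; nothing more can be done
None
```

The blank is home against the back fence and clamped, and the job was handed in at about 26 s of the 72 s allowed. No verdict is reported, and I could not measure the clamping force directly.

**Blank:** I gripped its free end and slid it about 109 mm between the cleats, taking the last few millimetres in 1 mm steps. The tool stopped advancing at the fence with a wrist force of at most about 10 N (limit 45 N).
- **Wrist camera:** the free end measured y = -0.169 m, against -0.170 m at home. The blank was 2 mm off centre and square. A later view from the fence side showed its end meeting the fence.
- **Scene and top cameras:** the scene view agrees to about 3 px. The top view differs by up to about 1.5 px (roughly 5 mm), which is coarser than the wrist view, so I trusted the wrist view.

**Clamp:** I straddled the T-handle bar with half-open fingers and pushed it about 1.4 half turns clockwise. It ran free at about 7.2 N on the bar, then met resistance and only advanced at about 11 N. That is roughly 0.6 to 0.67 N m, inside the 0.55 to 0.8 band, so the clamp should be around 150 N. I inferred this from the torque.

**Release:** I backed off until the contact force read about zero, lifted clear and moved away. The last images show the bystanders I checked by eye in place and the arm touching nothing. While moving away, joint 6 read 2.032 rad against its 2.03 limit. I moved it back straight away, but that may count as passing its range.

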